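Fit the drill guide's second rod and hold it for clamping

ROBOT

A 7-joint arm with a two-finger parallel gripper is mounted at the origin on the work surface. World frame = base frame: x ahead of the robot, y to its left, z up, the work surface at z = 0. Lengths are in m, angles in rad, forces in N, time in s.
With the tool pointing down it reaches from about 0.4 to 0.85 m from the base axis. Payload 10.4 kg.
Tool frame: the origin (TCP) lies between the finger pads; the fingertips stand manip.finger_overhang ahead of it and the grasp point (between the pads) lies 11 mm behind it (manip.finger_overhang is the distance from the TCP to the fingertips, in m); x points along the fingers, z is the direction in which the jaws open and shut, and the axes are right-handed (so a half turn about x gives the same grasp; the last joint's range is limited). The gripper opens to 85 mm and grips with 20 to 120 N. Pads are 22 mm wide; open, the fingers measure 114 mm over their backs; the gripper's body (76 mm by 85 mm) begins 54 mm behind the grasp point. The pads swing forward as they close: fully open they stand 13 mm farther back than shut.
Start: joints at [-0.023, 0.332, -0.065, 1.46, 0.022, 1.35, -0.088], TCP at [0.625, 0, 0.239] pointing down, gripper open.
Joint ranges: [-2.6, 2.6], [-0.5, 2.12], [-1.47, 1.34], [0.16, 2.42], [-1.27, 4.41], [0.06, 2.06], [-2.6, 2.6]. Speed limits (rad/s): [2.22, 2.22, 2.79, 2.79, 3.14, 3.14, 3.14].

INTERFACE

Orientations are given as a unit quaternion [x, y, z, w].
In Python, from workcell import get_obs, camera, workorder, manip gives the robot as it stands. The module is installed in compiled form; this text tells all that it offers.
- The arm moves only by the tool play_rows, never from a script. Its argument "increments" is text: rows parted by semicolons, each of 4 numbers parted by spaces: the shift along the tool's x, y, z in m, then the turn about the tool's x in rad. A call has 1 to 20 rows; each row shifts and turns the pose as measured when the row begins, along the tool's axes as they then stand; what a row does not reach is not made up. A row lasts 1/10 s, in which the tool goes at most 50 mm and 8.59 degrees, less where a joint would pass 70% of its speed; a pose out of reach is approached as far as the arm can. A call is refused whole if a number of a shift passes 0.05 or a number of a turn 0.15, either way. A call with a gripper value outside its range is refused whole. "hand" is the gripper command: -1 is fully open, 1 is shut, values between are in proportion, set as the call begins (left out, the last holds). The fingers move at their own pace and stop on an object; "squeeze" is the grip in N (left out, the last holds). Time passes only in rows, so rows that do not move let the fingers close. It gives the time, the measured TCP pose, the force and the opening at its end, in the units of the state.
- get_obs(): the state, without advancing time (a new reading comes with each control period).
- camera(name): name is "scene" or "side" or "wrist"; returns a dict with "img" (420x560x3 uint8, blue, green, red), "fov_y" (degrees; the focal length in pixels is half the picture's height over the tangent of half this angle, whatever the lens; pixels are square), "cx", "cy" (the principal point, pixels), "distortion" ([k1, k2, p1, p2, k3] as OpenCV has them; the pictures are not rectified), "R" (3x3) and "t" (3): a world point X has camera coordinates R X + t; the wrist camera has in their place "tool_from_camera" (4x4, takes a point from camera to tool coordinates, whose origin is the TCP and whose axes are the tool frame's). Camera axes: x right, y down, z forward; pixel columns grow to the right and rows downward; lengths in m; the calibration is good to about 2 mm. A picture is of the moment at which its call begins: read the wrist's pose just before it. There is no depth.
- workorder.hand_in(): hands the job in, once; it reports no verdict.
The state is a dict: "clock": time; "joint_pos": joint angles; "joint_velocities": joint speeds; "tau": joint torques, N m; "position": TCP position; "ee_rot": TCP orientation; "ft_force": force on the tool from outside, world axes, zero at the start; "torque": the same for the moment, N m; "grip_width": opening from 0.0 (shut) to 1.0 (fully open).
Only numpy, scipy, OpenCV 4.12 (cv2) and the standard library are available. Lean on these libraries where they do the work, as an engineer would, in place of code of your own. Each camera call takes 0.05 s, during which the arm holds its last target.

TASK

Fit the missing rod of the drill guide: draw the long steel rod out of the wooden tool block and lower it through the empty bushing of the carriage and on through the empty bushing of the base below it, until its top is level with the top of the rod already fitted. Finish while still holding the rod there, clear of the bench: its clamp screws are slack and it would drop if let go. Leave the carriage, the fitted rod and the other things on the bench as they are.

Things in the scene. Friction and masses are not known exactly. Their poses are not given: they have to be found in the camera images.
- guide: the drill guide, fixed to the bench: aluminium base plate 110 x 150 x 12 mm on two battens along its y, underside 30 mm off the bench. Origin on the bench under the plate's centre, z up. Rod stations at x = 0, y = +50 mm (rod fitted) and -50 mm (empty). A carriage bridges them above; the shank on its hub (44 mm across) at x = y = 0 ends 22 mm above carriage_bush.
- base_bush (a point): centre of the mouth (top) of the empty brass bushing in the base, 63.5 mm above the bench. Bore 15 mm, vertical, 21.5 mm long (from 42 to 63.5 mm), in a boss 32 mm across. Under it the plate has a clear 19 mm hole, then open air down to the bench. Axes as the guide's.
- carriage_bush (a point): centre of the mouth (top) of the empty brass bushing in the carriage, straight above base_bush, 117 to 148 mm above the bench. Bore 15 mm, vertical, 25.5 mm long down from here, in a boss 32 mm across. The carriage is clamped on the fitted rod and slides only if pushed with over 60 N. Axes as the guide's.
- fitted_top (a point): centre of the top end of the rod already fitted in the guide: 12 mm in diameter, 180 mm long, vertical, at y = +50 mm of the guide. Its top stands 190 to 210 mm above the bench; z up.
- rod_mid (a point): centre of the loose steel rod (half-way up), twin of the fitted one: 12 mm in diameter, 180 mm long, 0.11 to 0.22 kg, bright steel, ends bevelled. Its z axis runs along the rod to the top end. At the start it stands upright in one of the block's holes, the tallest piece there.
- rod_tip (a point): centre of the loose rod's lower end, 90 mm below rod_mid along the rod (9 mm across at the bevel, full 12 mm from 2.5 mm up)
- rod_top (a point): centre of the loose rod's top end, 90 mm above rod_mid along the rod
- rod: the loose steel rod again, origin at its lower end, z along the rod to the top end
- block: dark hardwood tool block, 56 (x) x 160 (y) x 42 mm tall, fixed to the bench; origin under its centre, z up. Three upright holes 13.4 mm wide and 30 mm deep (floor 12 mm above the bench) in a row along its y at -52, 0 and +52 mm; rod, dowel and punch stand in them in any order.
- dowel_mid (a point): bystander: wooden dowel, 12 mm in diameter and 130 mm long, standing in the block; this point is half-way up
- punch_mid (a point): bystander: dark steel punch, 12 mm in diameter and 112 mm long with a tapered upper end, standing in the block; this point is about half-way up
- offcut: bystander: flat wood offcut 45 x 70 x 25 mm lying on the bench, origin under its centre
- tape: bystander: tape measure, 66 x 36 x 60 mm, black with a disc on its sides, standing on the bench, origin under its centre
- brush: bystander: bench brush lying on the bench beyond the work
- hammer: bystander: hammer lying on the bench to the robot's left
- driver: bystander: screwdriver lying on the bench to the robot's right
- tin: bystander: shallow steel tin, 84 mm across and 70 mm tall, standing upright, on the bench beyond the work, origin under its centre

How it is judged:
By the outcome, as a careful person would: the job done as asked, in the order asked, and still so for the second after the job is handed in, while the arm keeps its last pose, push and grip.
It also fails if it takes over 51 s, if anything falls off the work surface, if the arm or the gripper's body presses on something with over 40 N, if the wrist force passes 120 N, or if a joint passes its speed limit or range.

## Working session

There is one attempt and no reset: what is moved stays moved. The work goes in short steps, Python scripts to look and compute and a tool call to move; the robot and the scene stay as the last step left them, time stands still between calls to the robot, and variables do not carry over. Pictures are saved under pics/ and viewed, and the job is handed in when it is done.

Besides the shell and the picture viewer there is one more tool, called as name(argument=value, ...) on one line, values as JSON. play_rows: Moves the arm, as the interface text tells. Its arguments: {"type":"object","properties":{"increments":{"type":"string"},"hand":{"type":"number"},"squeeze":{"type":"number"}},"required":["increments"]}

```bash
mkdir -p pics; cat > h.py <<'E'
import numpy as np, cv2
from workcell import get_obs, camera, workorder, manip
from scipy.spatial.transform import Rotation as Ro
def K(c):
    h=c["img"].shape[0]; f=h/2/np.tan(np.radians(c["fov_y"])/2)
    return np.array([[f,0,c["cx"]],[0,f,c["cy"]],[0,0,1.]])
def ext(c,o=None):
    if "R" in c: return np.array(c["R"]),np.array(c["t"])
    T=np.eye(4);T[:3,:3]=Ro.from_quat(o["ee_rot"]).as_matrix();T[:3,3]=o["position"]
    W=np.linalg.inv(T@np.array(c["tool_from_camera"])); return W[:3,:3],W[:3,3]
def ray(c,uv,o=None):
    R,t=ext(c,o); p=cv2.undistortPoints(np.array([[uv]],float),K(c),np.array(c["distortion"]))[0,0]
    d=R.T@np.array([p[0],p[1],1.]); return -R.T@t,d/np.linalg.norm(d)
def onz(c,uv,z,o=None):
    p,d=ray(c,uv,o); return p+d*(z-p[2])/d[2]
def cross(r1,r2):
    (p,d),(q,e)=r1,r2
    s=np.linalg.lstsq(np.stack([d,-e],1),q-p,rcond=None)[0]
    a,b=p+s[0]*d,q+s[1]*e; return (a+b)/2,np.linalg.norm(a-b)
def proj(c,X,o=None):
    R,t=ext(c,o); return cv2.projectPoints(np.array(X,float).reshape(-1,1,3),cv2.Rodrigues(R)[0],t,K(c),np.array(c["distortion"]))[0][:,0]
def snap(name,tag):
    import pickle
    o=get_obs(); c=camera(name); cv2.imwrite(f"pics/{tag}.png",c["img"]); pickle.dump((c,o),open(f"pics/{tag}.pkl","wb")); return c,o
def load(tag):
    import pickle; return pickle.load(open(f"pics/{tag}.pkl","rb"))
E
python3 - <<'E'
from h import *
for n in("scene","side","wrist"):
    c,o=snap(n,n+"0"); 
    if "R" in c: print(n,c["fov_y"],c["distortion"],(-np.array(c["R"]).T@c["t"]).round(3))
    else: print(c["fov_y"],np.array(c["tool_from_camera"]).round(3))
print(o, manip.finger_overhang)
E
```

```text
scene 48.2837887598452 [-0.13069035  0.          0.          0.          0.        ] [1.007 0.591 1.166]
side 52.261034041391326 [-0.08153941  0.          0.          0.          0.        ] [ 0.101 -0.862  0.755]
65.55666741063762 [[-0.    -0.3    0.954 -0.135]
 [ 0.001 -0.954 -0.3    0.075]
 [ 1.     0.001  0.    -0.   ]
 [ 0.     0.     0.     1.   ]]
{'clock': 0.1, 'joint_pos': array([-0.02263029,  0.33281196, -0.06469522,  1.46085067,  0.0216235 ,
        1.34988945, -0.08850087]), 'joint_velocities': array([ 0.00208786, -0.00300234,  0.00095832, -0.00359702,  0.00262087,
       -0.00226169, -0.00111155]), 'tau': array([ 9.25707973e-04, -6.26745987e+01,  4.87730233e-02, -3.92438293e+01,
        1.62844139e-02,  6.89412060e-03, -5.92459219e-05]), 'position': array([6.24680977e-01, 6.24585176e-06, 2.38596606e-01]), 'ee_rot': array([-4.59537086e-05,  7.07552368e-01, -1.12062530e-05,  7.06660912e-01]), 'ft_force': array([-0.02948105, -0.37344509, -0.62348082]), 'torque': array([-0.00601479, -0.06093689, -0.03222309]), 'grip_width': 1.0004687842742597} 0.008
```

View pics/scene0.png

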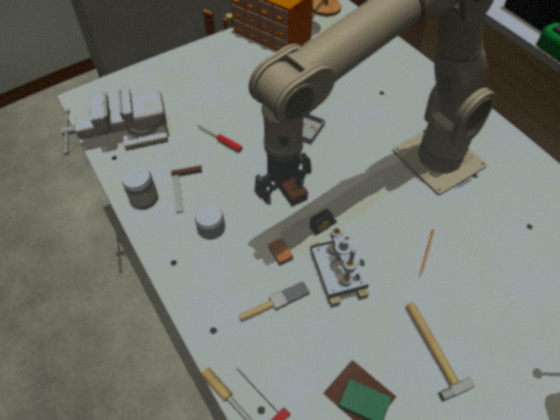

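View pics/side0.png

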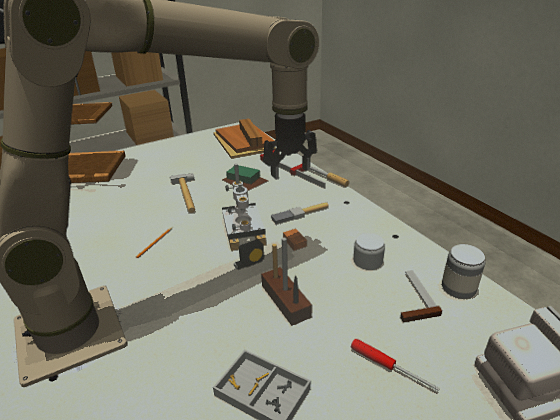

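View pics/wrist0.png

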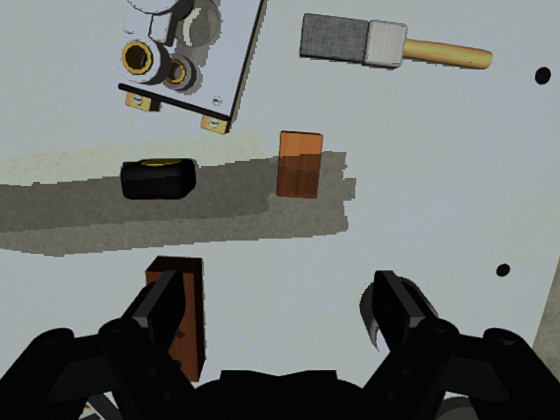

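```bash
python3 - <<'E'
from h import *
a=load("side0")[0]["img"][140:340,190:350]; b=load("wrist0")[0]["img"][0:240,60:360]
cv2.imwrite("pics/s0c.png",cv2.resize(a,None,fx=3.0,fy=3.0,interpolation=cv2.INTER_CUBIC)); cv2.imwrite("pics/w0c.png",cv2.resize(b,None,fx=2.4,fy=2.4,interpolation=cv2.INTER_CUBIC))
E
```

```text
(no output)
```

View pics/s0c.png

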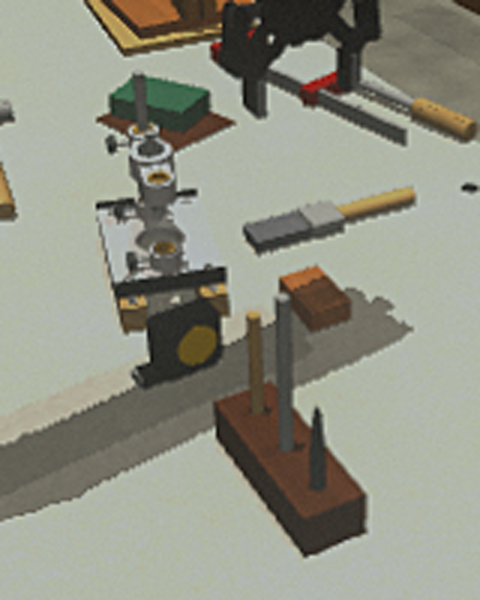

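View pics/w0c.png

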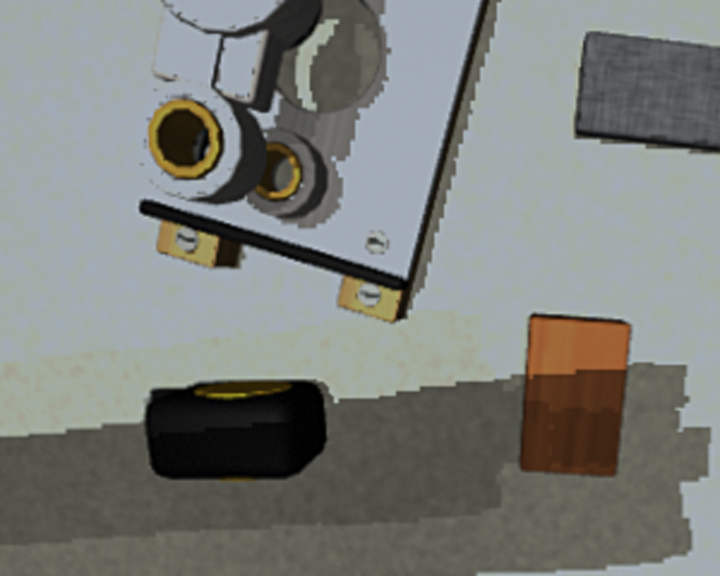

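```bash
python3 - <<'E'
from h import *
s,_=load("side0"); w,o=load("wrist0")
print("rod top",onz(s,(284.3,239.3),.192))
print("dowel top",onz(s,(274.5,244.8),.142)); print("punch tip",onz(s,(295.8,276),.124))
cw=(136.7,58.3); cs=(190+158/3,140+177/3); ft=(190+139/3,140+75/3)
print("carr",cross(ray(w,cw,o),ray(s,cs)))
print("base",onz(w,(176,72),.0635,o),onz(s,(190+164/3,140+250/3),.0635))
print("ft",onz(s,ft,.2))
for uv in[(203+0,258),(146,275),(205,380)]: print("blk",onz(w,uv,.042,o))
print("tape", onz(w,(160,160),.06,o))
print("offcut", onz(w,(300,165),.025,o))
# plate front edge in wrist z=.042
for uv in[(60+143/2.4,207/2.4),(60+405/2.4,285/2.4)]: print(onz(w,uv,.042,o))
E
```

```text
rod top [ 0.49180278 -0.18309219  0.192     ]
dowel top [ 0.49503422 -0.12945856  0.142     ]
punch tip [ 0.48831718 -0.23609078  0.124     ]
carr (array([0.52880571, 0.11004803, 0.14098345]), np.float64(0.002444331013472814))
base [0.53302505 0.10846873 0.0635    ] [0.52433355 0.10353116 0.0635    ]
ft [0.56036732 0.2096921  0.2       ]
blk [ 0.5401546  -0.08358849  0.042     ]
blk [ 0.47216755 -0.10567974  0.042     ]
blk [ 0.52904611 -0.25955341  0.042     ]
tape [0.50973891 0.02903477 0.06      ]
offcut [0.64785901 0.01822643 0.025     ]
[0.46979615 0.09889868 0.042     ]
[0.57570724 0.0668354  0.042     ]
```

play_rows(increments="-0.025 0 0 0.1;-0.025 0 0 0.1;-0.025 0 0 0.095;-0.025 0.02 -0.02 0;0 0.02 -0.025 0;0 0.02 -0.025 0;0 0.02 -0.02 0;0 0.01 -0.01 0;0 0 0 0;0 0 0 0", hand=-1, squeeze=60)

```text
clock: 1.15
position: [0.5539, 0.1175, 0.3394]
ee_rot: [0.108, 0.701, -0.11, 0.696]
ft_force: [-0.1, -0.5, -0.1]
grip_width: 1.0
```

```bash
python3 - <<'E'
from h import *
c,o=snap("wrist","wrist1"); print(o["position"],Ro.from_quat(o["ee_rot"]).as_matrix().round(3),o["clock"]); print(o["joint_pos"])
snap("scene","scene1")
E
```

```text
[0.55388697 0.11749385 0.33935742] [[-0.007  0.306  0.952]
 [-0.002  0.952 -0.306]
 [-1.    -0.004 -0.007]] 1.15
[-0.20271084  0.17807581 -0.1012592   1.44429162  0.01726633  1.52769957
 -0.61407107]
```

View pics/wrist1.png

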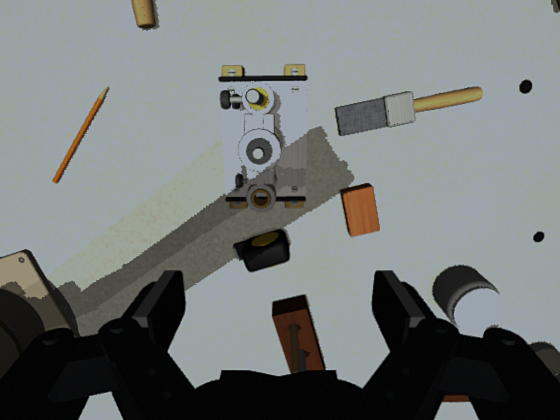

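View pics/scene1.png

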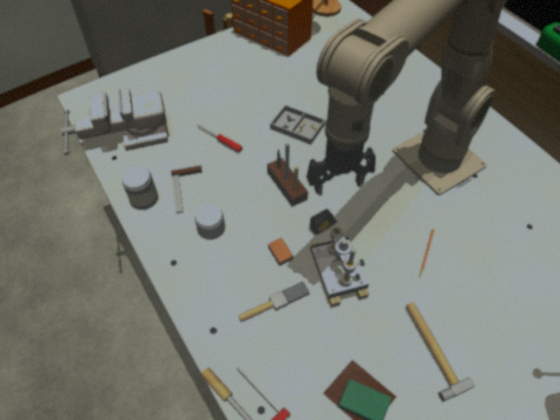

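```bash
python3 - <<'E'
from h import *
a=load("wrist1")[0]["img"][60:220,200:330]; b=load("scene1")[0]["img"][130:310,250:380]; 
A=cv2.resize(a,None,fx=3.7,fy=3.7,interpolation=cv2.INTER_CUBIC);B=cv2.resize(b,None,fx=3.2,fy=3.2,interpolation=cv2.INTER_CUBIC)
cv2.imwrite("pics/w1c.png",A);cv2.imwrite("pics/sc1c.png",B)
E
```

```text
(no output)
```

View pics/w1c.png

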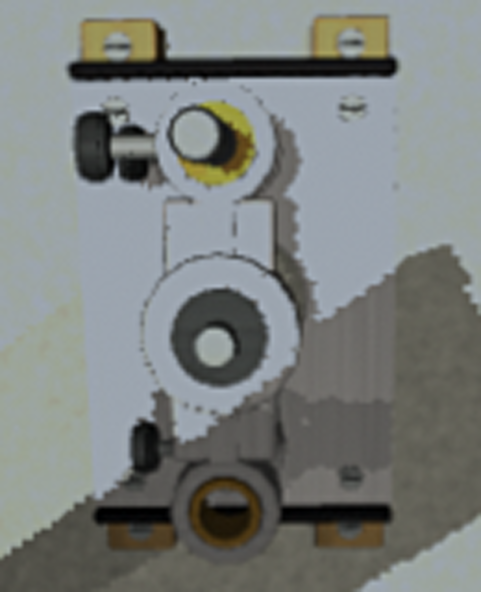

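View pics/sc1c.png

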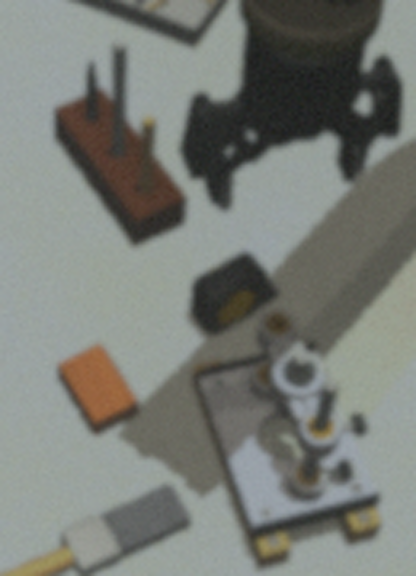

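```bash
cat >> h.py <<'E'
def tri(rays):
    A=np.zeros((3,3));b=np.zeros(3)
    for p,d in rays:
        M=np.eye(3)-np.outer(d,d);A+=M;b+=M@p
    x=np.linalg.solve(A,b); return x.round(4),[round(1e3*np.linalg.norm((np.eye(3)-np.outer(d,d))@(x-p)),1) for p,d in rays]
E
python3 - <<'E'
from h import *
s,_=load("side0"); w,o=load("wrist0"); w1,o1=load("wrist1"); sc,_=load("scene1")
S=lambda x,y:ray(s,(190+x/3,140+y/3)); C=lambda x,y:ray(sc,(250+x/3.2,130+y/3.2)); W1=lambda x,y:ray(w1,(200+x/3.7,60+y/3.7),o1)
W0=ray(w,(136.7,58.3),o)
print("carr all",tri([S(158,177),C(278,324),W1(226,510),W0]))
print("carr wr",tri([W1(226,510),W0])); print("no side",tri([C(278,324),W1(226,510),W0]))
print("ft",tri([S(139,75),C(328,391),W1(195,136)]),tri([S(139,75),W1(195,136)]))
print("rod top",tri([S(283,298),C(120,47)]))
for c in (s,sc): print(proj(c,[[.5539,.1175,.3394]]))
print("hub top", tri([W1(214,347)]+[]) if 0 else "")
# plate corners
for uv in[(75,69),(395,66),(97,515),(393,515)]:
    q=W1(*uv); print((q[0]+q[1]*(.042-q[0][2])/q[1][2]).round(4))
E
```

```text
carr all (array([0.5297, 0.1102, 0.1407]), [np.float64(1.9), np.float64(1.1), np.float64(2.1), np.float64(0.8)])
carr wr (array([0.5313, 0.1092, 0.1433]), [np.float64(0.5), np.float64(0.5)])
no side (array([0.53  , 0.1097, 0.14  ]), [np.float64(1.5), np.float64(1.6), np.float64(0.6)])
ft (array([0.5602, 0.2063, 0.2004]), [np.float64(1.5), np.float64(1.5), np.float64(1.7)]) (array([0.5593, 0.2049, 0.2022]), [np.float64(1.0), np.float64(1.0)])
rod top (array([ 0.4944, -0.1786,  0.1882]), [np.float64(0.1), np.float64(0.1)])
[[244.82076195 130.64939159]]
[[338.1873752  189.87580345]]
hub top 
[0.5181 0.2468 0.042 ]
[0.6209 0.2145 0.042 ]
[0.4711 0.0981 0.042 ]
[0.576  0.0646 0.042 ]
```

play_rows(increments="0 -0.02 0.003 0;0 -0.035 0.004 0;0 -0.035 0.004 0;0 -0.035 0.004 0;0 -0.035 0.004 0;0 -0.035 0.004 0;0.02 -0.035 0.004 0;0.02 -0.035 0.004 0;0.02 -0.025 0.002 0;0.015 -0.013 0 0;0 0 0 0;0 0 0 0")

```text
clock: 2.45
position: [0.4869, -0.2096, 0.261]
ee_rot: [0.116, 0.701, -0.12, 0.694]
ft_force: [-0.7, 0.2, 0.8]
grip_width: 1.001
```

```bash
python3 - <<'E'
from h import *
c,o=snap("wrist","wrist2"); print(o["position"],Ro.from_quat(o["ee_rot"]).as_matrix().round(3),o["clock"])
print(proj(c,[[.4944,-.1786,.190]],o))
E
```

```text
[ 0.48694993 -0.20962383  0.26098769] [[-0.01   0.329  0.944]
 [-0.005  0.944 -0.329]
 [-1.    -0.008 -0.008]] 2.45
[[273.18388784 179.15878557]]
```

View pics/wrist2.png

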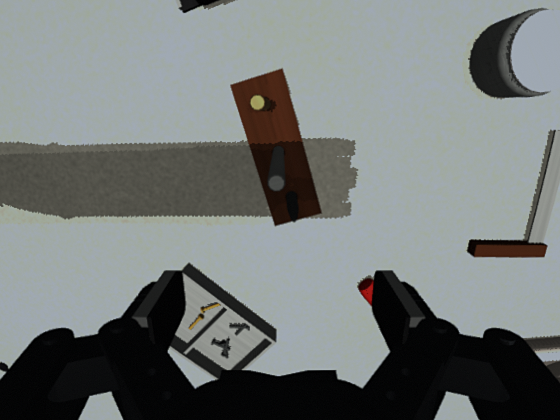

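```bash
cat >> h.py <<'E'
def delta(o,X):
    return Ro.from_quat(o["ee_rot"]).as_matrix().T@(np.array(X)-o["position"])
E
python3 - <<'E'
from h import *
c,o=load("wrist2"); s,_=load("side0");sc,_=load("scene1")
i=c["img"][165:200,255:300]; g=i.max(2)
X=onz(c,(276,183),.192,o);print(X, tri([ray(c,(276,183),o),ray(s,(284.3,239.3)),ray(sc,(287.5,144.7))]))
print(delta(o,[X[0],X[1],.156])) 
E
```

```text
[ 0.49545337 -0.18115331  0.192     ] (array([ 0.4944, -0.18  ,  0.1885]), [np.float64(2.0), np.float64(0.9), np.float64(1.4)])
[ 0.10475267  0.03052769 -0.00048174]
```

play_rows(increments="0 0.015 0 0;0.02 0.013 0 0;0.02 0 0 0;0 0 0 0;0 0 0 0")

```text
clock: 3.0
position: [0.5005, -0.1786, 0.2255]
ee_rot: [0.114, 0.698, -0.118, 0.697]
ft_force: [-0.2, -0.1, 1.5]
grip_width: 0.998
```

```bash
python3 - <<'E'
from h import *
c,o=snap("wrist","wrist3"); print(o["position"],Ro.from_quat(o["ee_rot"]).as_matrix().round(4),o["clock"])
print(proj(c,[[.4954,-.1812,.192]],o))
cv2.imwrite("pics/w3c.png",cv2.resize(c["img"][150:350,130:430],None,fx=2.5,fy=2.5))
E
```

```text
[ 0.50052942 -0.17861349  0.22545737] [[-2.600e-03  3.234e-01  9.462e-01]
 [-5.900e-03  9.462e-01 -3.234e-01]
 [-1.000e+00 -6.400e-03 -6.000e-04]] 3.0
[[270.01944119 255.41875131]]
```

View pics/w3c.png

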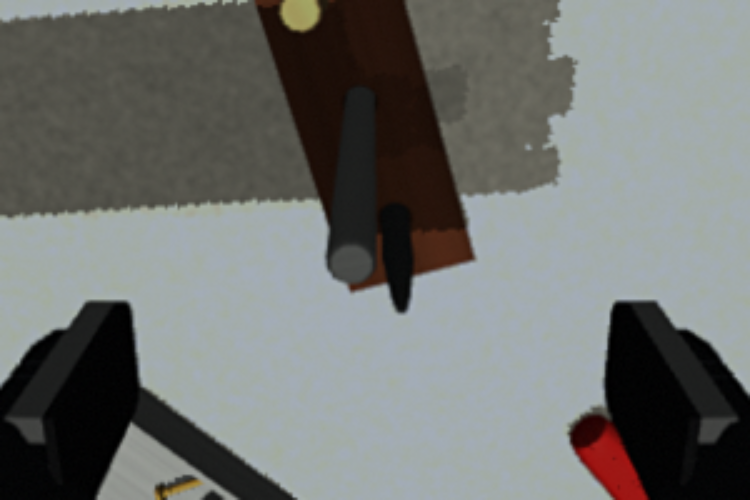

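play_rows(increments="0 -0.004 -0.004 0;0.02 0 0 0;0.02 0 0 0;0.015 0 0 0;0 0 0 0;0 0 0 0")

```text
clock: 3.65
position: [0.4967, -0.1842, 0.1759]
ee_rot: [0.114, 0.695, -0.119, 0.7]
ft_force: [0.2, 0.5, 0.5]
grip_width: 1.001
```

```bash
python3 - <<'E'
from h import *
c,o=snap("wrist","wrist4"); print(o["position"],Ro.from_quat(o["ee_rot"]).as_matrix().round(4),o["clock"])
print(proj(c,[[.4954,-.1812,.192]],o), delta(o,[.4953,-.181,.155]))
cv2.imwrite("pics/w4c.png",cv2.resize(c["img"][150:420,130:430],None,fx=2.2,fy=2.2))
E
```

```text
[ 0.49673072 -0.18424685  0.1758729 ] [[ 0.0065  0.3255  0.9455]
 [-0.0085  0.9455 -0.3254]
 [-0.9999 -0.0059  0.0089]] 3.65
[[271.62519149 292.41810259]] [ 0.02083491  0.00272788 -0.00259463]
```

View pics/w4c.png

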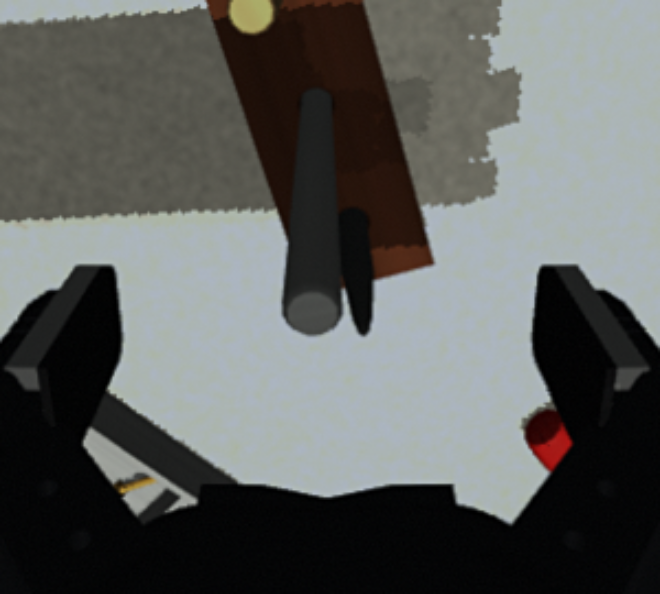

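play_rows(increments="0.01 0.0015 -0.002 0;0.01 0.001 -0.001 0;0.005 0 0 0;0 0 0 0;0 0 0 0")

```text
clock: 4.2
position: [0.4955, -0.1811, 0.1507]
ee_rot: [0.114, 0.694, -0.119, 0.701]
ft_force: [0.2, -0.2, -0.5]
grip_width: 0.996
```

```bash
python3 - <<'E'
from h import *
o=get_obs(); print(o["position"],Ro.from_quat(o["ee_rot"]).as_matrix().round(4),o["clock"])
print(delta(o,[.4953,-.181,.155]))
E
```

```text
[ 0.49551268 -0.18109639  0.15068711] [[ 0.0092  0.3255  0.9455]
 [-0.009   0.9455 -0.3254]
 [-0.9999 -0.0056  0.0117]] 4.2
[-4.31536255e-03 -2.03878237e-06 -1.82143421e-04]
```

play_rows(increments="-0.003 0 0 0;0 0 0 0;0 0 0 0")

```text
clock: 4.5
position: [0.4958, -0.1812, 0.1545]
ee_rot: [0.114, 0.693, -0.119, 0.701]
ft_force: [-0.8, -1.1, 0.2]
grip_width: 0.998
```

play_rows(increments="0 0 0 0;0 0 0 0;0 0 0 0;0 0 0 0;0 0 0 0;0 0 0 0;0 0 0 0;0 0 0 0;0 0 0 0;0 0 0 0", hand=1, squeeze=70)

```text
clock: 5.5
position: [0.4951, -0.181, 0.155]
ee_rot: [0.114, 0.694, -0.119, 0.701]
ft_force: [-1.9, -0.5, 2.3]
grip_width: 0.12
```

```bash
python3 - <<'E'
from h import *
c,o=snap("wrist","wrist5"); print(o["position"],Ro.from_quat(o["ee_rot"]).as_matrix().round(4),o["clock"],o["ft_force"],o["torque"])
cv2.imwrite("pics/w5c.png",cv2.resize(c["img"][150:420,130:430],None,fx=2.2,fy=2.2))
E
```

```text
[ 0.49511768 -0.18099095  0.15499648] [[ 0.0085  0.3256  0.9455]
 [-0.0087  0.9455 -0.3255]
 [-0.9999 -0.0054  0.0108]] 5.5 [-1.91659104 -0.49384911  2.34781848] [ 0.26247775  0.6975349  -0.01509262]
```

View pics/w5c.png

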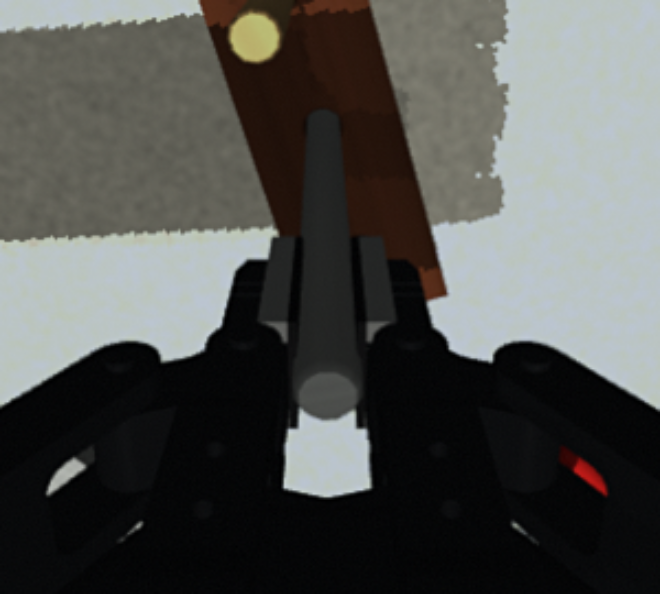

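play_rows(increments="-0.01 0 0 0;-0.015 0 0 0;-0.02 0 0 0;-0.02 0 0 0;-0.02 0 0 0;-0.02 0 0 0;-0.02 0 0 0;-0.02 0 0 0;-0.015 0 0 0;0 0 0 0;0 0 0 0")

```text
clock: 6.65
position: [0.4947, -0.1801, 0.3253]
ee_rot: [0.114, 0.692, -0.12, 0.703]
ft_force: [0.8, -1.1, -1.5]
grip_width: 0.12
```

```bash
python3 - <<'E'
from h import *
o=get_obs(); print(o["position"],Ro.from_quat(o["ee_rot"]).as_matrix().round(4),o["clock"],o["ft_force"],o["torque"])
print(delta(o,[.5313,.1090,.32]))
E
```

```text
[ 0.49465185 -0.18011125  0.32525749] [[ 0.0145  0.326   0.9453]
 [-0.011   0.9454 -0.3259]
 [-0.9998 -0.0057  0.0173]] 6.65 [ 0.81722316 -1.09484285 -1.47171923] [0.03602004 0.02854809 0.00453057]
[ 0.00259613  0.2852899  -0.05965715]
```

play_rows(increments="0 0.015 -0.004 0;0 0.025 -0.006 0;0 0.03 -0.006 0;0 0.03 -0.006 0;0 0.03 -0.006 0;0 0.03 -0.006 0;0 0.03 -0.006 0;0 0.025 -0.006 0;0 0.015 -0.004 0;0 0.005 0 0;0 0 0 0;0 0 0 0")

```text
clock: 7.85
position: [0.5218, 0.0648, 0.3105]
ee_rot: [0.114, 0.696, -0.123, 0.698]
ft_force: [-0.5, 0.7, -0.8]
grip_width: 0.121
```

```bash
python3 - <<'E'
from h import *
c,o=snap("wrist","wrist6"); print(o["position"],Ro.from_quat(o["ee_rot"]).as_matrix().round(4),o["clock"],o["ft_force"],o["torque"])
print(delta(o,[.5313,.1090,.32]))
cv2.imwrite("pics/w6c.png",cv2.resize(c["img"][50:350,130:430],None,fx=2,fy=2))
E
```

```text
[0.52175592 0.06478939 0.31050464] [[ 3.000e-04  3.298e-01  9.441e-01]
 [-1.300e-02  9.440e-01 -3.297e-01]
 [-9.999e-01 -1.220e-02  4.600e-03]] 7.85 [-0.45966009  0.65422519 -0.77330136] [0.04732172 0.0550579  0.02045708]
[-0.01006865  0.04476536 -0.00552403]
```

View pics/w6c.png

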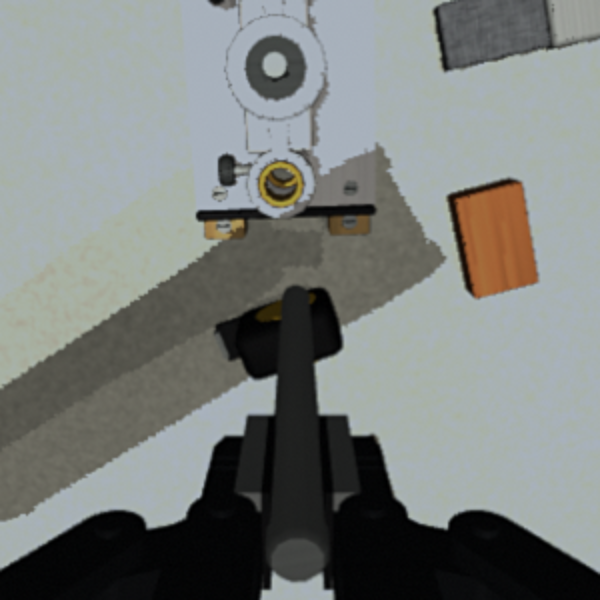

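play_rows(increments="0 0.01 -0.001 0;0 0.015 -0.002 0;0 0.01 -0.002 -0.015;0 0.003 0 0;0 0 0 0;0 0 0 0")

```text
clock: 8.5
position: [0.5305, 0.1039, 0.31]
ee_rot: [0.109, 0.697, -0.118, 0.699]
ft_force: [0.0, 0.5, -1.7]
grip_width: 0.12
```

```bash
python3 - <<'E'
from h import *
c,o=snap("wrist","wrist7"); print(o["position"],Ro.from_quat(o["ee_rot"]).as_matrix().round(4),o["clock"],o["ft_force"],o["torque"])
print(delta(o,[.5313,.1090,.32]))
cv2.imwrite("pics/w7c.png",cv2.resize(c["img"][100:300,180:380],None,fx=3,fy=3,interpolation=cv2.INTER_CUBIC))
s,_=snap("side","side7"); sc,_=snap("scene","scene7")
cv2.imwrite("pics/s7c.png",cv2.resize(s["img"][90:290,190:340],None,fx=3,fy=3,interpolation=cv2.INTER_CUBIC))
cv2.imwrite("pics/sc7c.png",cv2.resize(sc["img"][150:310,270:400],None,fx=3.7,fy=3.7,interpolation=cv2.INTER_CUBIC))
E
```

```text
[0.5305238  0.10392295 0.310003  ] [[ 5.000e-04  3.168e-01  9.485e-01]
 [-1.310e-02  9.484e-01 -3.168e-01]
 [-9.999e-01 -1.230e-02  4.700e-03]] 8.5 [ 0.03444672  0.51023884 -1.7285624 ] [ 0.02227341 -0.00201777 -0.01588308]
[-0.01006248  0.004938   -0.00082557]
```

View pics/w7c.png

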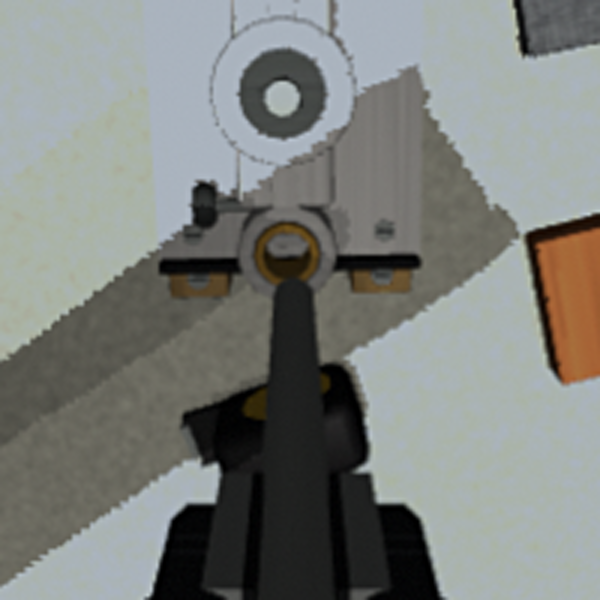

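View pics/s7c.png

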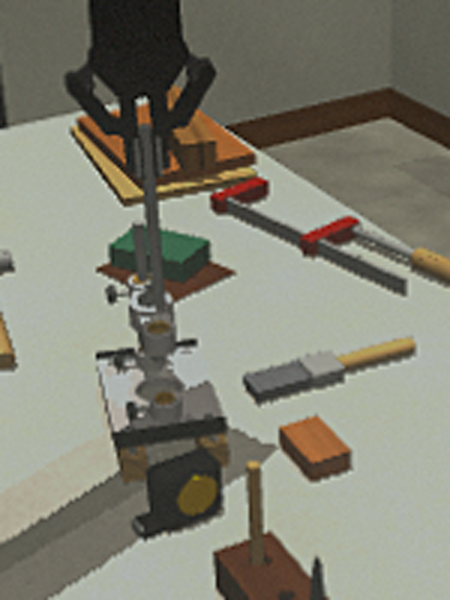

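View pics/sc7c.png

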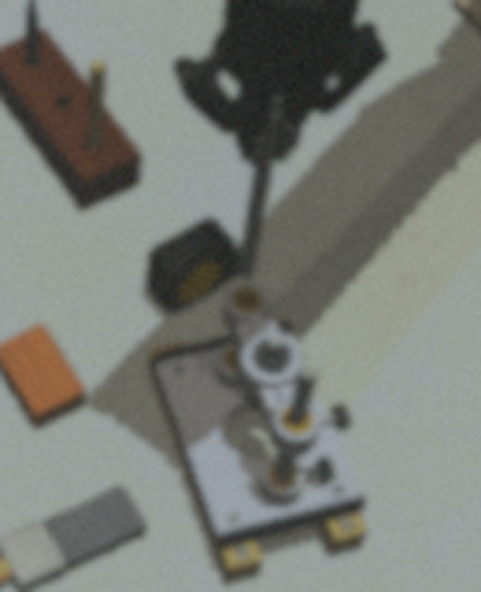

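```bash
python3 - <<'E'
from h import *
w,o=load("wrist7"); g=load("wrist5")[1]; s,_=load("side7"); sc,_=load("scene7")
Rg=Ro.from_quat(g["ee_rot"]).as_matrix(); R=Ro.from_quat(o["ee_rot"]).as_matrix()
d=Rg.T@[0,0,-1]
print("dir tool",d.round(4),"now",(R@d).round(4))
L=.155-.012
tip=o["position"]+R@(d*L); top=o["position"]+R@(-d*.037)
print("pred tip",tip)
print("px wrist tip+far edge",proj(w,[tip,tip+[.0015,.0045,0],top],o))
W=lambda x,y:(180+x/3,100+y/3)
m=onz(w,W(287,253),.1415,o);print("mouth",m, "axis col at tip",onz(w,W(293.5,285),tip[2],o), onz(w,W(296,540),.26,o))
print("dirtool tip-mouth",R.T@(tip-m), "mouth px side/scene",proj(s,[m,tip]),proj(sc,[m,tip]))
print("base mouth px", onz(w,W(290,262),.0635,o))
print("side meas mouth",(190+158/3,90+328/3),"tip",(190+155/3,90+303/3)); print("scene meas mouth",(270+245/3.7,150+298/3.7),"tip",(270+248/3.7,150+268/3.7))
E
```

```text
dir tool [ 0.9999  0.0054 -0.0108] now [-0.008  -0.0046 -1.    ]
pred tip [0.52937479 0.10326848 0.16700911]
px wrist tip+far edge [[275.70619694 197.68351467]
 [275.69440285 192.47581238]
 [277.61083804 329.32512457]]
mouth [0.53120553 0.10903275 0.1415    ] axis col at tip [0.53192976 0.10499717 0.16700911] [0.52225226 0.0754163  0.26      ]
dirtool tip-mouth [-0.02543208 -0.00636075  0.0002088 ] mouth px side/scene [[243.96715825 198.91701281]
 [243.6258465  192.11920967]] [[335.87244444 230.7285626 ]
 [336.03750812 223.4180176 ]]
base mouth px [0.52512343 0.08777107 0.0635    ]
side meas mouth (242.66666666666666, 199.33333333333331) tip (241.66666666666666, 191.0)
scene meas mouth (336.2162162162162, 230.54054054054052) tip (337.02702702702703, 222.43243243243245)
```

```bash
python3 - <<'E'
from h import *
w,o=load("wrist7"); R=Ro.from_quat(o["ee_rot"]).as_matrix()
g=cv2.GaussianBlur(w["img"],(3,3),0).astype(int).sum(2)
for y in (196,198,200,205,210,218,226,234,242,250):
    print(y, g[y,266:292].tolist())
E
```

```text
196 [269, 272, 273, 273, 257, 202, 128, 90, 86, 90, 92, 92, 92, 92, 90, 88, 97, 137, 202, 253, 279, 301, 319, 325, 320, 314]
198 [303, 299, 293, 280, 233, 154, 97, 85, 88, 91, 92, 92, 92, 91, 91, 88, 82, 106, 189, 278, 315, 323, 329, 326, 320, 317]
200 [320, 317, 316, 303, 242, 147, 91, 85, 88, 91, 92, 94, 93, 91, 91, 89, 85, 108, 192, 283, 320, 323, 323, 321, 319, 320]
205 [309, 312, 316, 300, 225, 125, 83, 87, 91, 91, 93, 94, 94, 94, 93, 91, 86, 94, 144, 237, 306, 327, 326, 322, 312, 303]
210 [315, 318, 314, 277, 195, 111, 85, 88, 91, 91, 93, 92, 92, 92, 91, 90, 88, 88, 119, 210, 300, 330, 326, 318, 312, 309]
218 [318, 321, 309, 240, 134, 84, 85, 89, 91, 94, 94, 94, 94, 93, 91, 90, 88, 85, 91, 140, 233, 309, 332, 329, 320, 311]
226 [261, 245, 202, 135, 91, 85, 88, 90, 91, 94, 94, 94, 94, 94, 93, 91, 91, 89, 87, 87, 89, 92, 89, 64, 27, 9]
234 [97, 96, 93, 86, 86, 89, 91, 94, 95, 96, 97, 97, 95, 94, 94, 94, 91, 91, 90, 87, 78, 53, 22, 10, 14, 17]
242 [16, 34, 62, 82, 88, 91, 91, 94, 94, 97, 96, 96, 96, 94, 93, 93, 91, 91, 91, 88, 88, 90, 101, 110, 113, 112]
250 [57, 71, 83, 88, 89, 91, 94, 97, 97, 97, 97, 97, 95, 95, 94, 94, 92, 91, 91, 91, 90, 86, 83, 82, 81, 81]
```

```bash
python3 - <<'E'
from h import *
for tag,box in(("wrist7",(160,205,255,300)),("wrist6",(125,160,250,290)),("wrist1",(180,215,245,280))):
    w,o=load(tag); R=Ro.from_quat(o["ee_rot"]).as_matrix()
    y0,y1,x0,x1=box; hsv=cv2.cvtColor(w["img"],cv2.COLOR_BGR2HSV)[y0:y1,x0:x1]
    m=((hsv[...,1]>110)&(hsv[...,0]>10)&(hsv[...,0]<35)).astype(np.uint8)
    cs=cv2.findContours(m,cv2.RETR_EXTERNAL,cv2.CHAIN_APPROX_NONE)[0]; k=max(cs,key=lambda c:cv2.minEnclosingCircle(c)[1])
    e=cv2.fitEllipse(k); uv=(e[0][0]+x0,e[0][1]+y0)
    print(tag,uv,e[1],"box",cv2.boundingRect(k),w["cx"],w["cy"]); print("  mouth",onz(w,uv,.1415,o).round(4))
    b=m.copy()
    if tag=="wrist7": print("\n".join("".join(".#"[v] for v in r) for r in b))
w,o=load("wrist7");R=Ro.from_quat(o["ee_rot"]).as_matrix()
t=onz(w,(277.2,194.3),.168,o); print("tip far edge",t, R.T@(t-o["position"]))
t=onz(w,(277.5,218),.20,o); print("up", R.T@(t-o["position"]))
E
```

```text
wrist7 (275.04120445251465, 183.88223838806152) (19.396467208862305, 20.696624755859375) box (10, 14, 21, 21) 278.18346340461943 212.20294072687975
  mouth [0.5308 0.1096 0.1415]
.............................................
.............................................
.............................................
.............................................
.............................................
.............................................
.............................................
.............................................
.............................................
.............................................
.............................................
.............................................
.............................................
.............................................
..................#####......................
................##########...................
..............#############..................
.............###############.................
............####.........####................
...........####...........####...............
.
[... 935 characters left out ...]
.............................
.............................................
.............................................
.............................................
.............................................
wrist6 (269.8769073486328, 141.64405632019043) (21.333805084228516, 21.64543914794922) box (9, 6, 23, 22) 278.18346340461943 212.20294072687975
  mouth [0.5308 0.1094 0.1415]
wrist1 (260.395396232605, 198.0168628692627) (17.950260162353516, 18.38186264038086) box (6, 9, 20, 19) 278.18346340461943 212.20294072687975
  mouth [0.5307 0.1092 0.1415]
tip far edge [0.53168562 0.10603106 0.168     ] [ 0.1419636   0.00411466 -0.00022869]
up [ 1.10100698e-01 -7.12968177e-03  9.40867826e-05]
```

play_rows(increments="0 0.0065 -0.0018 0;0 0 0 0;0 0 0 0")

```text
clock: 8.95
position: [0.5309, 0.1101, 0.3101]
ee_rot: [0.11, 0.697, -0.119, 0.699]
ft_force: [0.3, -0.7, -0.6]
grip_width: 0.124
```

```bash
cat > chk.py <<'E'
from h import *
import sys
tag=sys.argv[1]
w,o=snap("wrist","wrist"+tag); R=Ro.from_quat(o["ee_rot"]).as_matrix()
print(o["position"].round(4),R.round(4).tolist(),o["clock"],o["ft_force"].round(1),o["torque"].round(2))
print("mouth in tool",(R.T@(np.array([.5308,.1095,.1415])-o["position"])).round(4),"tip exp .143 0 0", "down",(R.T@[0,0,-1]).round(4))
a=w["img"][120:280,200:350]
cv2.imwrite(f"pics/w{tag}c.png",cv2.resize(a,None,fx=3.7,fy=3.7,interpolation=cv2.INTER_CUBIC))
s,_=snap("side","side"+tag); sc,_=snap("scene","scene"+tag)
A=cv2.resize(s["img"][110:240,210:280],None,fx=4.5,fy=4.5,interpolation=cv2.INTER_CUBIC)
B=cv2.resize(sc["img"][170:300,310:380],None,fx=4.5,fy=4.5,interpolation=cv2.INTER_CUBIC)
cv2.imwrite(f"pics/b{tag}c.png",np.hstack([A,B]))
E
python3 chk.py 8
```

```text
[0.5309 0.1101 0.3101] [[0.0009, 0.3188, 0.9478], [-0.0133, 0.9477, -0.3188], [-0.9999, -0.0123, 0.0051]] 8.95 [ 0.3 -0.7 -0.6] [ 0.01 -0.04 -0.01]
mouth in tool [ 0.1686  0.0015 -0.0008] tip exp .143 0 0 down [ 0.9999  0.0123 -0.0051]
```

View pics/w8c.png

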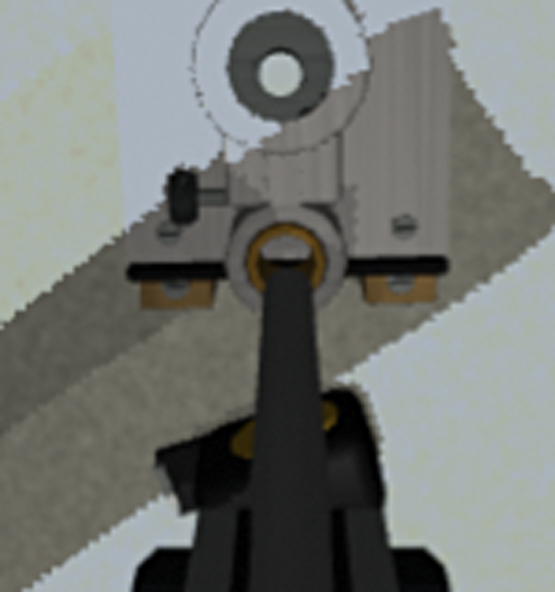

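View pics/b8c.png

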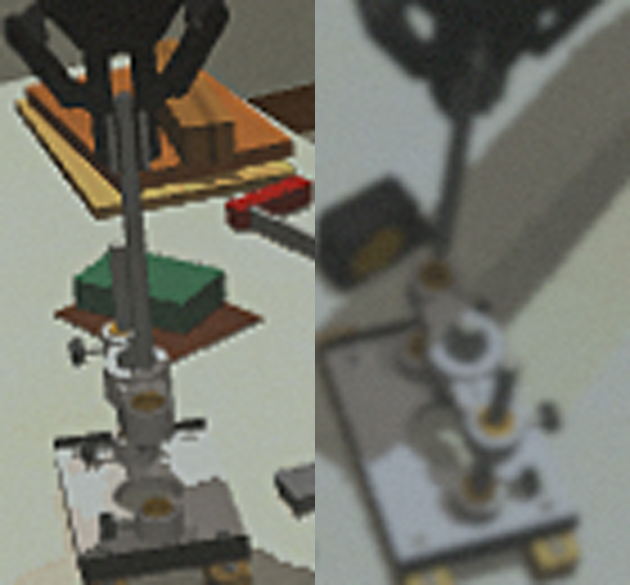

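play_rows(increments="0 0.001 -0.0007 0;0.009 0.0001 0 0;0.009 0.0001 0 0;0 0 0 0;0 0 0 0")

```text
clock: 9.6
position: [0.5304, 0.111, 0.2899]
ee_rot: [0.11, 0.697, -0.119, 0.699]
ft_force: [-0.1, 0.2, -1.1]
grip_width: 0.122
```

```bash
python3 chk.py 9; python3 - <<'E'
from h import *
w,o=load("wrist9");g=cv2.GaussianBlur(w["img"],(3,3),0).astype(int).sum(2)
for y in (190,194,198,202,206): print(y,g[y,262:294].tolist())
print("col277",g[178:196,277].tolist())
E
```

```text
[0.5304 0.111  0.2899] [[0.0001, 0.3191, 0.9477], [-0.0135, 0.9476, -0.3191], [-0.9999, -0.0128, 0.0044]] 9.6 [-0.1  0.2 -1.1] [ 0.06  0.07 -0.03]
mouth in tool [0.1484 0.0006 0.0002] tip exp .143 0 0 down [ 0.9999  0.0128 -0.0044]
190 [227, 240, 264, 273, 270, 243, 192, 152, 145, 164, 189, 211, 224, 230, 244, 263, 271, 274, 264, 235, 214, 207, 191, 170, 153, 159, 200, 252, 281, 295, 297, 271]
194 [246, 271, 278, 263, 207, 153, 151, 160, 150, 164, 184, 163, 124, 101, 91, 88, 88, 94, 115, 149, 177, 182, 156, 134, 143, 161, 153, 168, 225, 270, 279, 268]
198 [253, 274, 272, 248, 200, 164, 160, 139, 96, 77, 82, 88, 91, 91, 93, 95, 94, 91, 91, 90, 88, 84, 77, 77, 106, 148, 165, 176, 213, 259, 277, 269]
202 [267, 260, 268, 269, 247, 207, 174, 163, 139, 102, 85, 89, 91, 94, 94, 93, 92, 91, 91, 91, 89, 88, 101, 131, 163, 177, 186, 216, 254, 269, 265, 257]
206 [308, 301, 289, 278, 276, 282, 281, 250, 176, 105, 82, 88, 89, 91, 93, 94, 94, 93, 91, 91, 88, 90, 113, 169, 233, 270, 279, 276, 269, 267, 282, 305]
col277 [361, 355, 335, 312, 302, 302, 277, 205, 144, 150, 180, 220, 263, 263, 199, 120, 88, 89]
```

View pics/w9c.png

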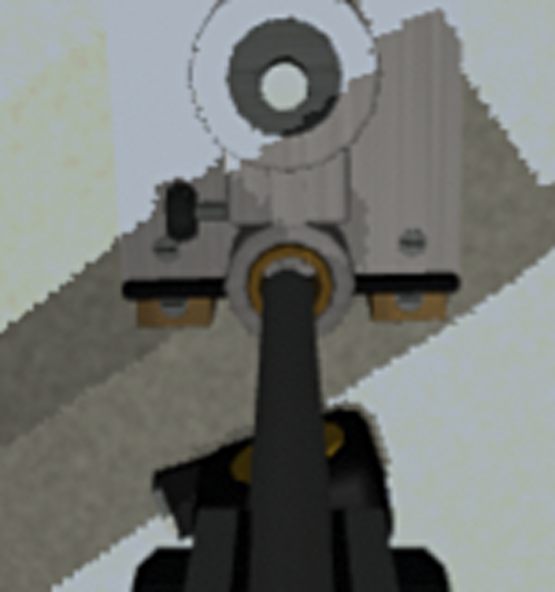

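View pics/b9c.png

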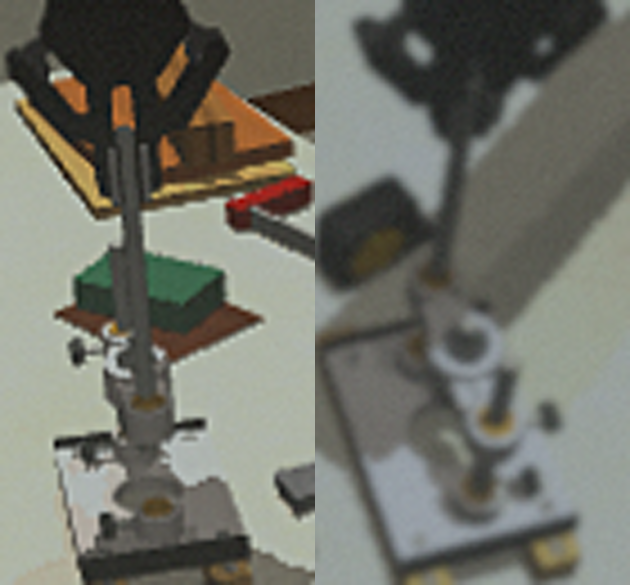

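play_rows(increments="0.004 0.0003 0 0;0.004 0 0 0;0.004 0 0 0;0.004 0 0 0;0 0 0 0")

```text
clock: 10.25
position: [0.5308, 0.1112, 0.2732]
ee_rot: [0.11, 0.697, -0.119, 0.699]
ft_force: [0.2, -0.2, -0.9]
grip_width: 0.12
```

```bash
python3 chk.py 10
```

```text
[0.5308 0.1112 0.2732] [[0.0013, 0.3191, 0.9477], [-0.0132, 0.9476, -0.3191], [-0.9999, -0.0121, 0.0054]] 10.25 [ 0.2 -0.2 -0.9] [0.03 0.04 0.01]
mouth in tool [ 0.1317 -0.     -0.0002] tip exp .143 0 0 down [ 0.9999  0.0121 -0.0054]
```

View pics/w10c.png

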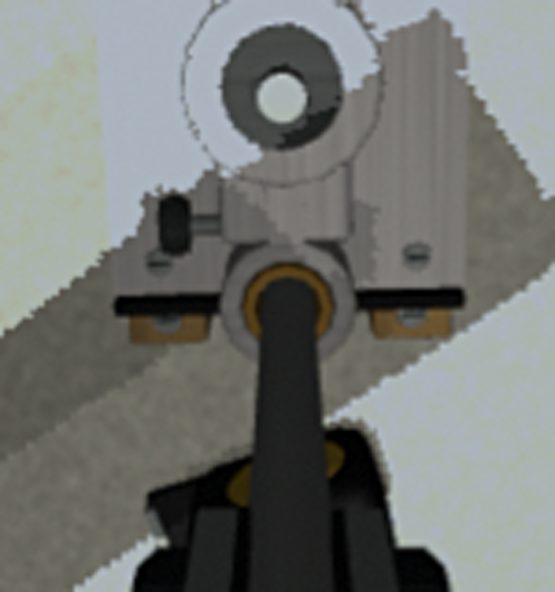

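View pics/b10c.png

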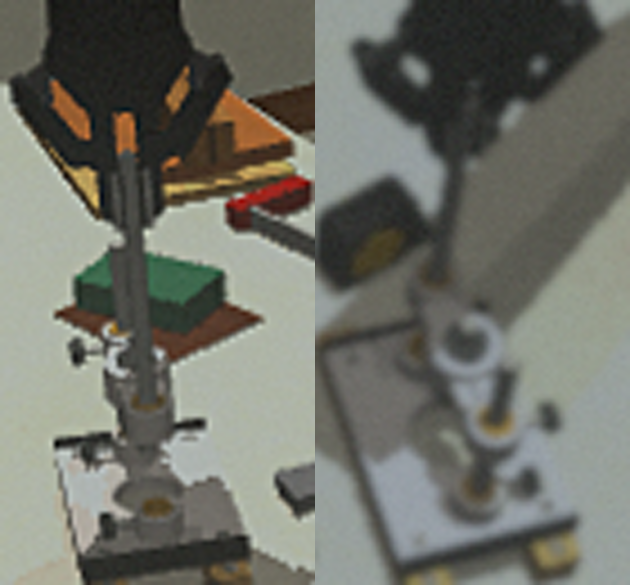

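play_rows(increments="0.006 0.0001 0 0;0.006 0.0001 0 0;0.006 0.0001 0 0;0.006 0 0 0;0.006 0.0001 0 0;0.006 0.0001 0 0;0.006 0.0001 0 0;0 0 0 0;0 0 0 0")

```text
clock: 11.3
position: [0.5312, 0.1112, 0.2278]
ee_rot: [0.11, 0.696, -0.119, 0.699]
ft_force: [-0.1, 0.2, -1.6]
grip_width: 0.121
```

```bash
python3 chk.py 11
```

```text
[0.5312 0.1112 0.2278] [[0.0016, 0.3191, 0.9477], [-0.0132, 0.9476, -0.3191], [-0.9999, -0.012, 0.0057]] 11.3 [-0.1  0.2 -1.6] [0.08 0.01 0.  ]
mouth in tool [ 0.0863 -0.0007 -0.0003] tip exp .143 0 0 down [ 0.9999  0.012  -0.0057]
```

View pics/w11c.png

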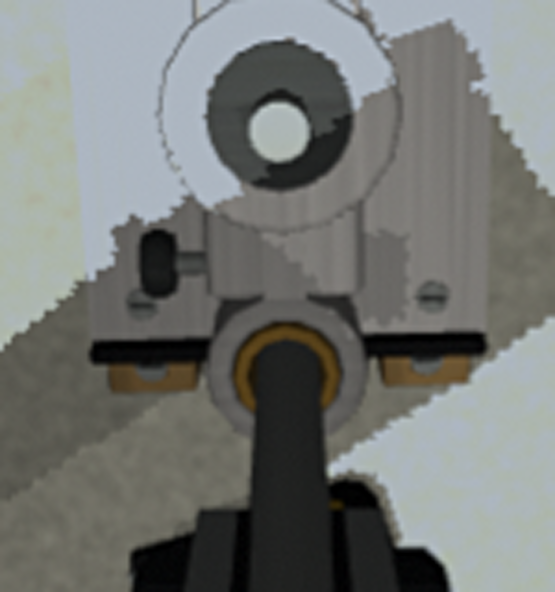

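View pics/b11c.png

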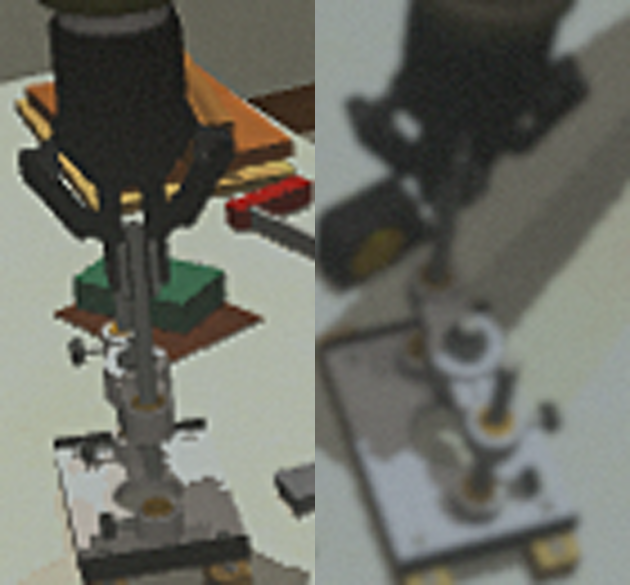

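play_rows(increments="0.005 0 0 0;0.005 0 0 0;0.005 0 0 0;0.004 0 0 0;0.004 0 0 0;0.004 0 0 0;0.004 0 0 0;0 0 0 0")

```text
clock: 12.25
position: [0.5313, 0.1107, 0.1944]
ee_rot: [0.11, 0.696, -0.119, 0.699]
ft_force: [0.0, -0.2, -1.3]
grip_width: 0.122
```

```bash
python3 chk.py 12
```

```text
[0.5313 0.1107 0.1944] [[0.0019, 0.3192, 0.9477], [-0.013, 0.9476, -0.3192], [-0.9999, -0.0117, 0.006]] 12.25 [ 0.  -0.2 -1.3] [-0.03 -0.03  0.01]
mouth in tool [ 0.0529 -0.0007 -0.0004] tip exp .143 0 0 down [ 0.9999  0.0117 -0.006 ]
```

View pics/b12c.png

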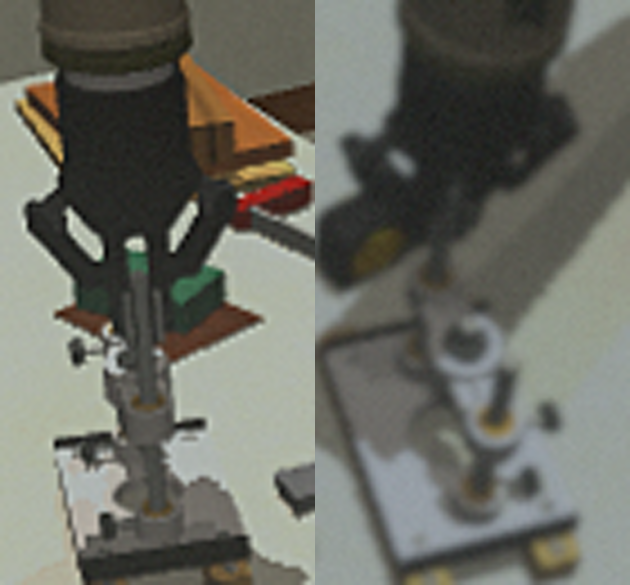

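play_rows(increments="0.005 0 0 0;0.005 0 0 0;0.005 0 0 0;0.004 0 0 0;0 0 0 0;0 0 0 0")

```text
clock: 13.0
position: [0.5316, 0.1104, 0.1746]
ee_rot: [0.11, 0.696, -0.119, 0.7]
ft_force: [-0.3, 0.4, -0.9]
grip_width: 0.121
```

```bash
python3 chk.py 13
```

```text
[0.5316 0.1104 0.1746] [[0.003, 0.3194, 0.9476], [-0.013, 0.9476, -0.3193], [-0.9999, -0.0113, 0.007]] 13.0 [-0.3  0.4 -0.9] [ 0.01 -0.01  0.  ]
mouth in tool [ 0.0331 -0.0007 -0.0007] tip exp .143 0 0 down [ 0.9999  0.0113 -0.007 ]
```

View pics/wrist13.png

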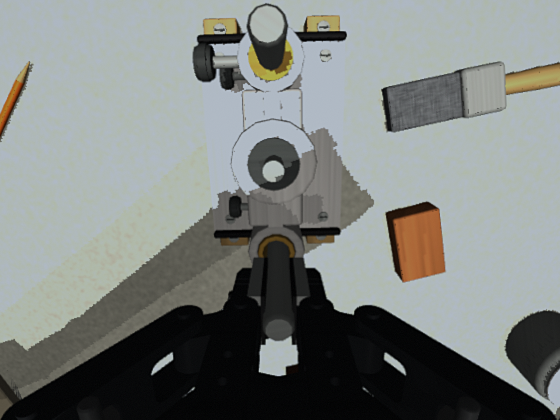

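View pics/b13c.png

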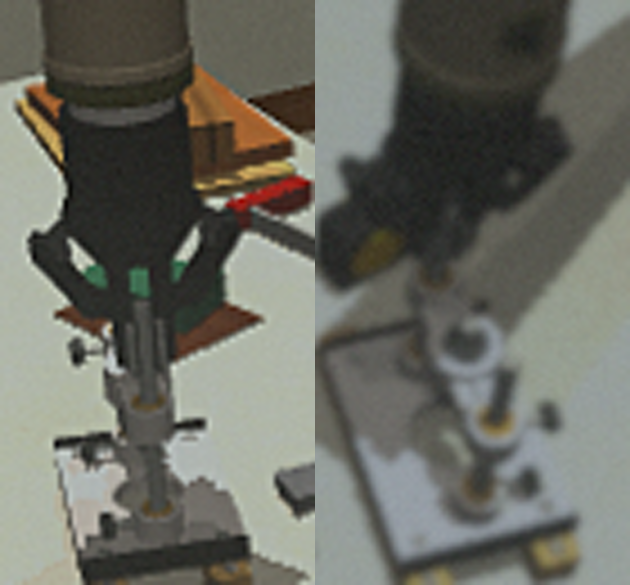

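```bash
python3 - <<'E'
from h import *
w=load("wrist13")[0]["img"]; 
a=cv2.resize(w[0:80,225:315],None,fx=6,fy=6,interpolation=cv2.INTER_CUBIC); b=cv2.resize(w[290:370,235:325],None,fx=6,fy=6,interpolation=cv2.INTER_CUBIC)
b=np.clip(b.astype(float)*2,0,255).astype(np.uint8)
cv2.imwrite("pics/e13.png",cv2.resize(np.vstack([a[:300],b[:300]]),None,fx=1,fy=1))
s=load("side13")[0]["img"]; cv2.imwrite("pics/s13z.png",cv2.resize(s[155:215,220:265],None,fx=10,fy=10,interpolation=cv2.INTER_CUBIC))
E
```

```text
(no output)
```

View pics/e13.png

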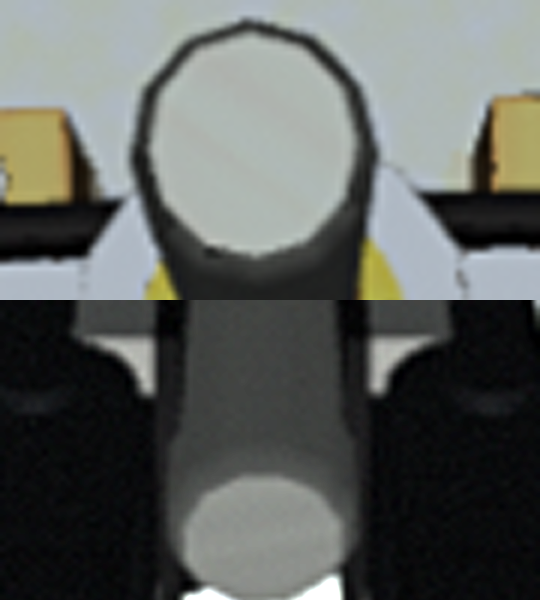

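View pics/s13z.png

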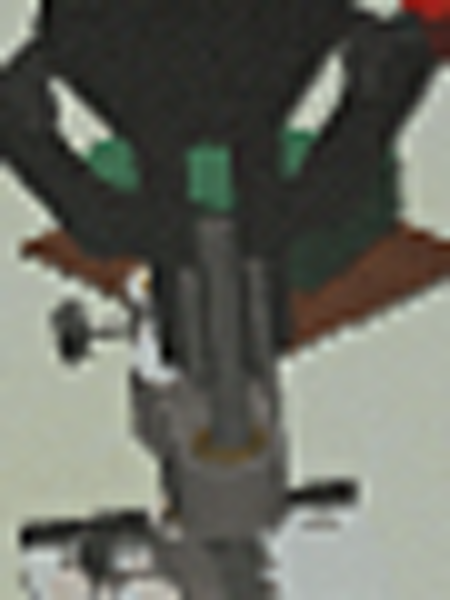

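```bash
cat > top.py <<'E'
from h import *
def onaxis(c,uv,X,Y,o):
    p,d=ray(c,uv,o); # point on ray closest to vertical axis
    n=d[:2]; t=np.dot(np.array([X,Y])-p[:2],n)/np.dot(n,n); q=p+t*d; return q.round(4), round(1e3*np.hypot(q[0]-X,q[1]-Y),1)
E
python3 - <<'E'
from top import *
g=np.array([.3015,.9535]); gx=np.array([.9535,-.3015])
m=np.array([.5308,.1095]); f=m+.1*g; print(f)
w,o=load("wrist13"); w1,o1=load("wrist1")
print("fit13",onaxis(w,(267.2,24.2),*f,o)); print("fit tri",tri([ray(w,(267.2,24.2),o),ray(w1,(252.7,96.8),o1)]))
R=Ro.from_quat(o["ee_rot"]).as_matrix()
a=o["position"]+R@[-.037,0,0]; print("loose axis",a,onaxis(w,(279,329.3),a[0],a[1],o))
p,d=ray(w,(279,329.3),o); print("per mm sens")
print(proj(w,[a,a+[0,0,.002]],o))
# hub top shank for check: at plate centre, z unknown
for tag in("wrist7","wrist9","wrist10","wrist11","wrist12"):
    c,oo=load(tag); print(tag,proj(c,[[*f,.2015]],oo))
E
```

```text
[0.56095 0.20485]
fit13 (array([0.5605, 0.2049, 0.2071]), np.float64(0.4))
fit tri (array([0.5606, 0.2041, 0.2103]), [np.float64(0.2), np.float64(0.2)])
loose axis [0.53149457 0.11085314 0.21161396] (array([0.5324, 0.1106, 0.2119]), np.float64(0.9))
per mm sens
[[276.4778692  328.8708307 ]
 [276.49084637 332.50310296]]
wrist7 [[272.13247394  62.68585705]]
wrist9 [[275.17097473  69.73255739]]
wrist10 [[274.34093759  67.47211438]]
wrist11 [[272.9571296   56.43119107]]
wrist12 [[271.41308627  41.70617857]]
```

```bash
cat > face.py <<'E'
from top import *
def face(tag,approx,r=30):
    w,o=load(tag); g=cv2.cvtColor(w["img"],cv2.COLOR_BGR2GRAY).astype(np.float32); 
    x0,y0=int(approx[0]-r),max(0,int(approx[1]-r)); a=g[y0:y0+2*r,x0:x0+2*r]; k=8
    A=cv2.resize(a,None,fx=k,fy=k,interpolation=cv2.INTER_CUBIC)
    cx,cy=int((approx[0]-x0+.5)*k),int((approx[1]-y0+.5)*k)
    v=np.median(A[cy-6:cy+6,cx-6:cx+6]); m=(A>v*.72).astype(np.uint8)
    n,l,st,ce=cv2.connectedComponentsWithStats(m,connectivity=4); i=l[cy,cx]
    mm=(l==i).astype(np.uint8); c=max(cv2.findContours(mm,cv2.RETR_EXTERNAL,cv2.CHAIN_APPROX_NONE)[0],key=len)
    c=cv2.convexHull(c); e=cv2.fitEllipse(c)
    return (e[0][0]/k-.5+1/(2*k)+x0,e[0][1]/k-.5+1/(2*k)+y0),(e[1][0]/k,e[1][1]/k),e[2],np.sqrt(4*mm.sum()/np.pi)/k,w,o
E
python3 - <<'E'
from face import *
f=[.561,.2049]
for tag in("wrist1","wrist6","wrist7","wrist8","wrist9","wrist10","wrist11","wrist12","wrist13"):
    w,o=load(tag); p=proj(w,[[*f,.203]],o)[0]
    if p[1]<5: print(tag,p); continue
    r=face(tag,p); print(tag,p.round(1),np.round(r[0],2),np.round(r[1],2),round(r[2]),r[3].round(2),o["position"][2].round(4))
r=face("wrist13",(279,329)); print(r[:4])
a=[cv2.resize(load(t)[0]["img"][30:90,240:300],None,fx=4,fy=4,interpolation=cv2.INTER_CUBIC) for t in("wrist7","wrist10","wrist12")]
cv2.imwrite("pics/f3.png",np.hstack(a))
E
```

```text
wrist1 [253.4  95.9] [252.29  95.85] [12.04 12.7 ] 170 12.32 0.3394
wrist6 [262.70997814  -1.41088047]
wrist7 [272.1  62.3] [271.16  61.62] [14.08 15.18] 176 14.54 0.31
wrist8 [274.1  71.6] [273.2   71.16] [13.87 14.77] 177 14.28 0.3101
wrist9 [275.2  69.4] [274.29  68.78] [15.4  16.26] 176 15.73 0.2899
wrist10 [274.4  67.1] [273.29  66.32] [16.63 17.69] 174 17.08 0.2732
wrist11 [273.   55.8] [271.55  54.53] [21.88 23.37] 176 22.45 0.2278
wrist12 [271.4  40.7] [269.41  38.29] [28.41 30.28] 175 29.05 0.1944
wrist13 [269.1  27.1] [266.63  23.66] [34.03 36.79] 176 35.11 0.1746
((278.2855224609375, 352.5130310058594), (39.29396057128906, 69.67462921142578), 179.9166717529297, np.float64(38.49870519785259))
```

View pics/f3.png

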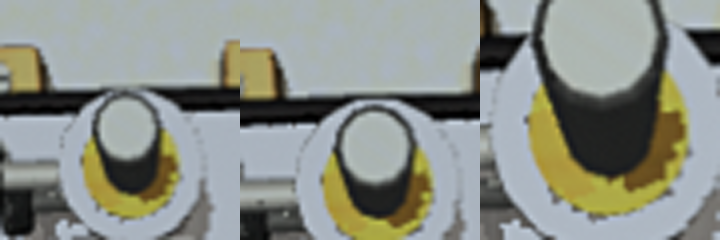

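```bash
python3 - <<'E'
from face import *
from scipy.optimize import least_squares
obs=[]
for tag in("wrist1","wrist7","wrist8","wrist9","wrist10","wrist11","wrist12","wrist13"):
    w,o=load(tag); r=face(tag,proj(w,[[.561,.2049,.203]],o)[0]); obs.append((tag,w,o,r[0],min(r[1])))
def res(p,usec,useb):
    X=p[:3];D=p[3]; b=p[4] if useb else 0; out=[]
    for tag,w,o,uv,wd in obs:
        R=Ro.from_quat(o["ee_rot"]).as_matrix(); h=R[:,2]*D/2
        q=proj(w,[X,X+h,X-h],o)
        out.append((np.linalg.norm(q[1]-q[2])-b-wd)/.2)
        if usec: out+=list((q[0]-uv)/1.0)
    return np.array(out)
for usec in(1,):
  for useb in(0,1):
    s=least_squares(res,[.561,.205,.203,.009,0][:4+useb],args=(usec,useb),x_scale=[.01,.01,.01,.001,.1][:4+useb])
    C=np.linalg.inv(s.jac.T@s.jac); print(useb,s.x.round(5),np.sqrt(np.diag(C)).round(5),s.cost); print(s.fun.round(1))
# fixed D=9mm
for D in(.009,.0095):
    s=least_squares(lambda p:res([*p[:3],D,p[3]],1,1),[.561,.205,.203,0],x_scale=[.01,.01,.01,.1]); print(D,s.x.round(4),s.cost)
E
```

```text
0 [0.56035 0.20471 0.20941 0.00941] [1.60e-04 2.60e-04 1.26e-03 9.00e-05] 1.2971415177369572
[ 0.6 -0.3  0.2  0.2  0.   0.1  0.6 -0.   0.  -0.2 -0.   0.2  0.2  0.
  0.2 -0.4  0.   0.1 -0.9  0.1  0.   0.5 -0.  -0.4]
1 [0.56043 0.20509 0.20705 0.00976 0.43844] [1.8000e-04 4.4000e-04 2.5300e-03 3.4000e-04 4.0365e-01] 0.6909146994105295
[ 0.2 -0.1 -0.2 -0.1  0.  -0.1  0.4 -0.1 -0.2 -0.4 -0.1 -0.1  0.2 -0.
 -0.1 -0.2 -0.  -0.1 -0.7  0.1  0.2  0.6  0.   0.2]
0.009 [ 0.5602  0.2042  0.2125 -0.4356] 3.400151202462093
0.0095 [0.5604 0.2048 0.2089 0.143 ] 0.9879903267237476
```

```bash
python3 - <<'E'
from h import *
s0=load("side0")[0]; s13=load("side13")[0]; sc1=load("scene1")[0]; sc13=load("scene13")[0]
P=lambda c,x,y,zs:proj(c,[[x,y,z] for z in zs]).round(1).tolist()
print("side fit z.195,.2,.205,.21",P(s0,.5604,.2047,(.195,.2,.205,.21))); print("scene fit",P(sc1,.5604,.2047,(.195,.2,.205,.21)))
print("side loose .2116",P(s13,.5315,.1108,(.2066,.2116))); print("scene loose",P(sc13,.5315,.1108,(.2066,.2116)))
s9=load("side8")[0]; print("side8 loose top",P(s9,.5309,.1105,(.3471,)),"scene8",P(load("scene8")[0],.5309,.1105,(.3471,)))
print("side0 loose in block",P(s0,.4953,-.181,(.192,)), P(sc1,.4953,-.181,(.192,)))
T=[cv2.resize(im["img"][y-15:y+15,x-12:x+12],None,fx=12,fy=12,interpolation=cv2.INTER_NEAREST) for im,x,y in((s0,237,167),(sc1,352,253))]
U=[cv2.resize(im["img"][y-15:y+15,x-12:x+12],None,fx=12,fy=12,interpolation=cv2.INTER_NEAREST) for im,x,y in((s13,242,177),(sc13,339,219))]
V=[cv2.resize(im["img"][y-15:y+15,x-12:x+12],None,fx=12,fy=12,interpolation=cv2.INTER_NEAREST) for im,x,y in((s0,284,240),(sc1,288,146))]
for n,t in zip("TUV",(T,U,V)): cv2.imwrite(f"pics/z{n}.png",np.hstack(t))
cv2.imwrite("pics/zall.png",cv2.resize(np.hstack([*T,*U,*V]),(800,167*1),interpolation=cv2.INTER_AREA))
cv2.imwrite("pics/zTU.png",cv2.resize(np.vstack([np.hstack(T+U[:1])]),(800,334)))
cv2.imwrite("pics/zUV.png",cv2.resize(np.vstack([np.hstack(U[1:]+V)]),(800,334)))
E
```

```text
side fit z.195,.2,.205,.21 [[237.2, 167.1], [237.1, 165.6], [236.9, 164.1], [236.8, 162.6]]
scene fit [[351.9, 252.3], [352.1, 251.2], [352.4, 250.1], [352.6, 249.1]]
side loose .2116 [[242.1, 178.4], [241.9, 176.7]]
scene loose [[338.6, 217.1], [338.8, 215.9]]
side8 loose top [[237.9, 130.5]] scene8 [[344.8, 181.3]]
side0 loose in block [[285.2, 238.4]] [[286.7, 143.4]]
```

View pics/zTU.png

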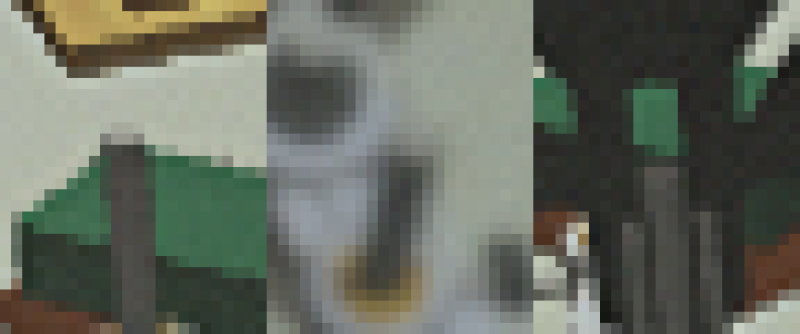

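View pics/zUV.png

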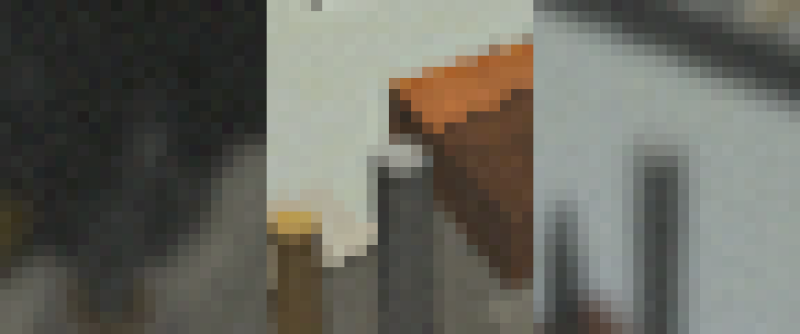

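```bash
python3 - <<'E'
from face import *
w,o=load("wrist13"); g=cv2.cvtColor(w["img"],cv2.COLOR_BGR2GRAY)
for y in range(318,340): print(y,g[y,260:298].tolist())
E
```

```text
318 [6, 14, 17, 28, 30, 32, 34, 36, 35, 38, 38, 40, 39, 40, 42, 43, 44, 43, 43, 44, 44, 44, 43, 42, 41, 41, 40, 39, 39, 37, 34, 31, 30, 28, 21, 15, 8, 3]
319 [6, 13, 20, 30, 32, 32, 36, 37, 39, 39, 41, 41, 42, 45, 50, 60, 61, 60, 60, 61, 61, 61, 53, 48, 45, 44, 41, 41, 39, 37, 34, 32, 30, 27, 21, 15, 11, 4]
320 [6, 12, 19, 30, 33, 34, 38, 38, 41, 41, 43, 46, 52, 64, 74, 74, 75, 75, 76, 76, 75, 76, 75, 70, 60, 53, 46, 43, 41, 39, 36, 33, 29, 27, 23, 12, 9, 5]
321 [6, 10, 19, 30, 32, 36, 38, 41, 42, 47, 53, 65, 75, 75, 74, 75, 75, 76, 75, 75, 75, 76, 76, 76, 75, 72, 64, 52, 44, 40, 37, 34, 32, 29, 24, 14, 8, 3]
322 [4, 13, 22, 31, 34, 38, 40, 44, 52, 66, 75, 76, 76, 76, 75, 74, 74, 75, 74, 74, 74, 74, 74, 73, 75, 74, 74, 69, 57, 43, 39, 36, 36, 32, 25, 13, 10, 1]
323 [4, 13, 20, 32, 35, 38, 41, 46, 63, 74, 76, 75, 74, 75, 74, 73, 73, 75, 73, 73, 73, 73, 73, 72, 73, 74, 73, 74, 68, 54, 42, 38, 37, 34, 25, 14, 9, 5]
324 [5, 13, 21, 35, 38, 40, 44, 54, 70, 75, 73, 74, 74, 73, 73, 74, 72, 71, 73, 72, 73, 72, 73, 72, 72, 71, 70, 74, 72, 64, 47, 41, 39, 36, 25, 13, 9, 4]
325 [7, 11, 19, 34, 
[... 1612 characters left out ...]
 72, 70, 71, 70, 69, 67, 67, 64, 46, 11, 11, 13, 12, 6, 4]
336 [5, 11, 14, 15, 13, 7, 12, 34, 61, 69, 70, 70, 71, 71, 72, 71, 70, 71, 71, 71, 71, 70, 72, 71, 71, 70, 66, 66, 76, 112, 131, 88, 16, 11, 15, 11, 6, 4]
337 [6, 18, 15, 13, 11, 3, 2, 13, 38, 64, 69, 68, 67, 69, 70, 70, 70, 70, 70, 71, 71, 70, 69, 69, 66, 66, 70, 87, 127, 170, 173, 107, 18, 8, 14, 13, 6, 4]
338 [9, 25, 15, 13, 10, 14, 34, 50, 91, 139, 120, 86, 68, 65, 67, 68, 68, 69, 69, 69, 69, 68, 66, 66, 68, 85, 123, 155, 174, 189, 183, 129, 22, 7, 14, 17, 13, 6]
339 [11, 24, 14, 10, 12, 65, 150, 153, 165, 187, 174, 151, 120, 85, 67, 64, 65, 66, 66, 67, 67, 66, 66, 82, 106, 133, 174, 186, 186, 187, 189, 143, 27, 6, 13, 20, 19, 5]
```

```bash
python3 - <<'E'
from face import *
s0=load("side0")[0]["img"]; g=cv2.cvtColor(s0,cv2.COLOR_BGR2GRAY)
print("side fit");print(g[159:171,230:243]); print("side loose"); print(g[233:246,279:291])
sc=np.mean([cv2.cvtColor(load("scene"+t)[0]["img"],cv2.COLOR_BGR2GRAY) for t in("7","8","9","10","11")],0).round().astype(int)
print("scene fit"); print(sc[244:266,344:362])
sl=np.mean([cv2.cvtColor(load("scene"+t)[0]["img"],cv2.COLOR_BGR2GRAY) for t in("1",)],0).round().astype(int)
print("scene loose"); print(sl[138:156,280:294])
E
```

```text
side fit
[[185 191 195 194 187 185 184 183 183 179 179 180 180]
 [180 181 181 182 182 182 180 179 179 181 176 182 177]
 [182 178 182 179 177 180 180 180 181 179 182 180 178]
 [179 179 179 178 181 180 181 179 179 177 180 177 180]
 [180 180 181 183 177 166 168 174 185 181 178 178 179]
 [179 182 183 183 126 151 151 132 183 185 182 184 184]
 [178 180 188 178  72  71  64  57 102 158 155 180 182]
 [182 186 180  98  73  67  68  63  68  85  78  79 100]
 [186 177 122  82  71  70  71  69  76  92  87  88  85]
 [178 105  83  88  72  74  75  74  77  91  90  87  89]
 [ 87  84  90  93  71  68  76  71  69  92  91  91  91]
 [ 86  88  92  93  83  72  75  74  73  94  94  91  91]]
side loose
[[178 182 183 171  67  97 113 116 120 124 121 123]
 [180 178 185 174  59  59 111 119 120 128 124 115]
 [180 178 186 175  58  43  71 114 119 114 111  69]
 [179 179 186 174  61  49  50  77 103  65  74  76]
 [179 182 185 170 102  97  73  54  59  72  71  77]
 [180 180 170 164 164 163 137  78  51  63  63  67]
 [182 176 135 123 152 155 145  94  51  55  63  71]
 [181 179 131  65 107 112  87  63  52  54  54  65]
 [181 179 1
[... 2280 characters left out ...]
1 159 155 145 130 125 128 129 137 149 160 157 161]
 [159 161 159 155 141 119 104 103 103 125 147 154 158 158]
 [159 159 159 155 139 112  86  80  85 119 146 157 157 156]
 [159 160 159 153 141 110  75  68  80 116 143 156 159 158]
 [160 155 159 154 138 109  78  68  82 112 144 154 157 158]
 [152 158 160 156 137 106  75  66  80 114 144 158 160 155]
 [148 159 157 156 138 107  74  69  81 113 146 159 158 158]
 [143 157 162 156 137 104  75  62  79 114 143 156 159 157]
 [138 156 158 156 141 103  76  66  81 118 145 155 160 158]
 [132 152 156 156 140 106  77  66  83 119 146 156 157 160]
 [123 148 158 153 141 107  75  68  86 121 147 157 156 155]
 [118 147 157 155 141 108  78  68  86 122 147 157 157 158]]
```

```bash
python3 - <<'E'
from face import *
w,o=load("wrist13"); R=Ro.from_quat(o["ee_rot"]).as_matrix()
def wid(X,D,c=w,oo=o):
    h=Ro.from_quat(oo["ee_rot"]).as_matrix()[:,2]*D/2; q=proj(c,[X+h,X-h],oo); return np.linalg.norm(q[0]-q[1])
a=o["position"]+R@[-.037,0,.0005]
for dz in(-.002,0,.002): print("loose D for 26.5px",dz,.01*26.5/wid(a+[0,0,dz],.01))
g=cv2.cvtColor(w["img"],cv2.COLOR_BGR2GRAY)
for y in (18,21,24,27,30): print(y,g[y,240:296].tolist())
for t in("wrist12","wrist11"):
    c,oo=load(t); y=int(round(face(t,proj(c,[[.561,.2049,.203]],oo)[0])[0][1])); gg=cv2.cvtColor(c["img"],cv2.COLOR_BGR2GRAY); print(t,y,gg[y,245:300].tolist())
for z in(.202,.205,.208,.211):
    print(z,[round(wid(np.array([.5604,.2048,z]),.01,*load(t)),2) for t in("wrist13","wrist12","wrist11")])
E
```

```text
loose D for 26.5px -0.002 0.00967654848288987
loose D for 26.5px 0 0.009525748656006057
loose D for 26.5px 0.002 0.00937511177377091
18 [181, 182, 182, 182, 182, 183, 186, 161, 92, 51, 83, 156, 181, 179, 178, 179, 180, 181, 181, 181, 181, 180, 180, 180, 180, 179, 179, 178, 179, 178, 176, 177, 177, 178, 178, 179, 180, 180, 180, 181, 181, 184, 161, 96, 52, 51, 140, 187, 185, 182, 182, 181, 181, 181, 181, 181]
21 [184, 182, 181, 181, 182, 184, 187, 132, 52, 61, 129, 175, 181, 179, 178, 177, 177, 177, 178, 181, 180, 180, 181, 181, 181, 181, 181, 180, 180, 181, 180, 179, 178, 177, 178, 177, 178, 179, 178, 179, 180, 181, 184, 150, 75, 46, 64, 148, 187, 185, 182, 181, 181, 182, 182, 181]
24 [186, 183, 183, 182, 184, 186, 143, 67, 40, 84, 163, 185, 180, 179, 179, 179, 179, 178, 178, 177, 177, 178, 179, 181, 180, 182, 181, 181, 180, 181, 182, 180, 181, 180, 180, 180, 178, 178, 177, 178, 178, 179, 182, 166, 111, 61, 46, 82, 157, 186, 183, 181, 182, 181, 181, 181]
27 [133, 185, 186, 183, 185, 186, 135, 50, 28, 42, 118, 173, 181, 179, 179, 179, 180, 180, 180, 181, 179, 178, 179, 178, 178, 178, 1
[... 530 characters left out ...]
, 179, 180, 180, 179, 180, 180, 179, 180, 180, 179, 178, 178, 177, 177, 177, 179, 183, 167, 107, 51, 75, 151, 186, 185, 179, 116, 30, 12, 16, 20, 19, 16, 13, 13]
wrist11 55 [173, 175, 175, 176, 167, 175, 174, 149, 173, 184, 182, 181, 184, 142, 36, 51, 165, 185, 180, 178, 178, 178, 178, 177, 178, 178, 179, 179, 178, 179, 179, 178, 178, 179, 178, 179, 182, 160, 86, 48, 123, 185, 183, 180, 181, 181, 181, 176, 178, 181, 182, 183, 183, 181, 182]
0.202 [np.float64(33.65), np.float64(28.18), np.float64(22.07)]
0.205 [np.float64(34.67), np.float64(28.89), np.float64(22.51)]
0.208 [np.float64(35.76), np.float64(29.64), np.float64(22.96)]
0.211 [np.float64(36.92), np.float64(30.43), np.float64(23.43)]
```

play_rows(increments="0.0035 -0.0002 -0.0003 0;0 0 0 0;0 0 0 0")

```text
clock: 13.45
position: [0.5315, 0.1103, 0.1714]
ee_rot: [0.11, 0.696, -0.119, 0.7]
ft_force: [-0.2, 0.3, -1.1]
grip_width: 0.124
```

```bash
python3 chk.py 14; python3 - <<'E'
from face import *
s=load("side14")[0]; g=cv2.cvtColor(s["img"],cv2.COLOR_BGR2GRAY)
print(g[172:186,236:249]); print(s["img"][172:184,242])
o=load("wrist14")[1]; R=Ro.from_quat(o["ee_rot"]).as_matrix(); a=o["position"]+R@[-.037,0,0]; print(a,proj(s,[a]))
for t in("8","9","10","11","12"):
    c=load("side"+t)[0]; o=load("wrist"+t)[1]; R=Ro.from_quat(o["ee_rot"]).as_matrix(); a=o["position"]+R@[-.037,0,0]; p=proj(c,[a])[0]; x,y=int(round(p[0])),int(round(p[1]))
    print(t,p.round(2),x,y-5); print(c["img"][y-5:y+6,x-1:x+2].mean(1).round().astype(int).tolist())
E
```

```text
[0.5315 0.1103 0.1714] [[0.0039, 0.3194, 0.9476], [-0.0127, 0.9476, -0.3193], [-0.9999, -0.0108, 0.0078]] 13.45 [-0.2  0.3 -1.1] [-0.05 -0.03  0.04]
mouth in tool [ 0.0299 -0.0006 -0.0006] tip exp .143 0 0 down [ 0.9999  0.0108 -0.0078]
[[44 44 54 98 93 93 93 41 39 39 44 45 69]
 [42 41 46 96 89 90 87 44 42 42 38 44 48]
 [45 41 50 92 90 89 91 47 40 43 42 44 44]
 [40 38 42 50 61 79 86 59 42 41 42 42 45]
 [44 44 41 49 46 50 52 41 41 45 46 42 41]
 [45 46 41 48 60 61 64 45 43 43 43 44 44]
 [47 46 41 61 88 84 81 56 42 44 44 42 47]
 [47 39 45 56 80 83 75 53 41 46 44 40 44]
 [45 44 41 53 72 71 74 55 41 43 42 46 44]
 [43 43 41 51 70 76 71 54 45 52 47 43 46]
 [43 44 51 55 60 76 76 57 58 81 55 42 48]
 [42 49 85 77 54 78 73 69 46 77 57 43 43]
 [42 48 74 75 51 75 74 67 43 78 64 38 49]
 [41 43 72 75 52 75 71 70 45 80 68 40 46]]
[[ 81 111  62]
 [ 77 103  59]
 [ 78 108  62]
 [ 73 101  60]
 [ 49  56  46]
 [ 59  68  59]
 [ 78  81  83]
 [ 73  76  75]
 [ 70  76  73]
 [ 67  72  72]
 [ 72  76  76]
 [ 67  74  74]]
[0.53133207 0.11076812 0.20842287] [[241.961545   177.78843464]]
8 [237.87 130.51] 238 126
[[
[... 206 characters left out ...]
, 130], [46, 90, 147], [49, 94, 155], [53, 101, 163], [70, 79, 89], [64, 68, 66], [63, 68, 67], [65, 70, 69], [66, 70, 71], [65, 71, 71]]
10 [238.74 143.57] 239 139
[[47, 83, 129], [45, 79, 122], [43, 79, 121], [46, 86, 140], [54, 78, 108], [60, 62, 56], [60, 67, 72], [58, 63, 61], [56, 61, 60], [62, 67, 66], [62, 67, 66]]
11 [240.18 159.14] 240 154
[[61, 103, 119], [38, 57, 67], [51, 68, 79], [130, 145, 143], [184, 198, 190], [91, 98, 96], [64, 68, 70], [65, 70, 68], [66, 70, 70], [67, 72, 72], [67, 72, 72]]
12 [241.22 170.31] 241 165
[[133, 147, 139], [57, 83, 43], [73, 97, 56], [75, 99, 60], [78, 106, 62], [75, 89, 74], [72, 74, 76], [66, 72, 72], [68, 73, 72], [67, 73, 71], [67, 71, 70]]
```

play_rows(increments="0.0015 0 -0.0003 0;0 0 0 0;0 0 0 0;0 0 0 0")

```text
clock: 14.0
position: [0.5312, 0.1104, 0.1699]
ee_rot: [0.11, 0.696, -0.119, 0.7]
ft_force: [0.2, 0.3, -0.9]
grip_width: 0.12
```

```bash
python3 chk.py 15; python3 - <<'E'
from face import *
s=load("side15")[0]; w,o=load("wrist15"); R=Ro.from_quat(o["ee_rot"]).as_matrix(); a=o["position"]+R@[-.037,0,0]; print(a,proj(s,[a]),proj(w,[a],o))
g=cv2.cvtColor(w["img"],cv2.COLOR_BGR2GRAY); print(g[310:350,278].tolist())
print(o["joint_pos"].round(2),o["grip_width"])
c2,o2=load("wrist12"); d=w["img"]; cv2.imwrite("pics/fin.png",np.hstack([cv2.resize(d,(480,360)),cv2.resize(s["img"][140:260,180:280],(300,360),interpolation=cv2.INTER_CUBIC)]))
E
```

```text
[0.5312 0.1104 0.1699] [[0.004, 0.3194, 0.9476], [-0.0127, 0.9476, -0.3193], [-0.9999, -0.0108, 0.0079]] 14.0 [ 0.2  0.3 -0.9] [-0.01 -0.02 -0.03]
mouth in tool [ 0.0284 -0.0007 -0.0003] tip exp .143 0 0 down [ 0.9999  0.0108 -0.0079]
[0.53107259 0.11087801 0.20687499] [[241.90208011 178.29351884]] [[276.47613892 328.87114381]]
[34, 33, 32, 33, 36, 37, 38, 41, 42, 61, 75, 75, 75, 74, 73, 72, 71, 72, 72, 75, 75, 73, 72, 70, 72, 73, 72, 70, 69, 66, 87, 161, 186, 184, 183, 184, 182, 182, 182, 182]
[-0.18  0.21 -0.13  1.77  0.04  1.17 -0.65] 0.12036417418246617
```

View pics/fin.png

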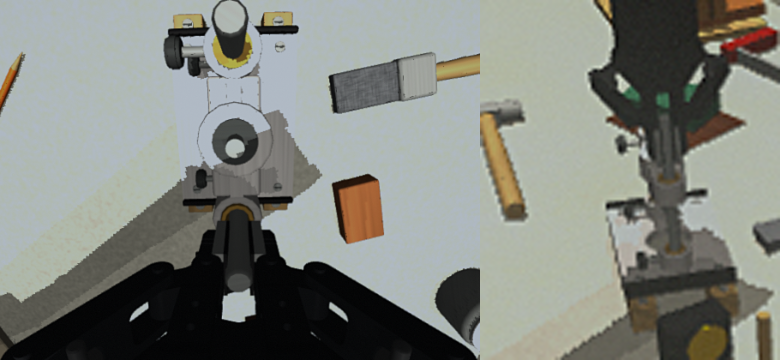

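```bash
python3 -c "
from h import *
print(workorder.hand_in()); o=get_obs(); print(o['clock'],o['position'],o['grip_width'],o['ft_force'])"
```

```text
the job is handed in; nothing more can be done
None
the job is handed in; nothing more can be done
```

I drew the rod out of the block's middle hole and lowered it through the carriage bushing and on through the base bushing. I handed it in at 14 s, with the gripper still holding it at 70 N.

**Last checks before hand-in:**
- **Insertion:** the wrist force stayed under about 2 N all the way down, and the last side view shows the rod passing through both bushings. The rod axis was within about 1 mm of the carriage bore centre.
- **Position:** the rod top is at about 207 mm and its lower end about 27 mm above the bench. This is worked out from the arm position, taking the rod as standing on the hole floor at pick-up. The wrist view of the rod top agrees to about 0.5 mm, so it did not slip.
- **Other things:** the carriage, tape, dowel and punch looked unmoved in the last pictures I viewed. I made no separate measurement of them.

**Where the checks disagreed:** the fitted rod's top height is the least certain number.
- My first rough fix from all three cameras put it at 200–202 mm.
- After correcting for camera bias, the side camera gave about 207 mm and the scene camera about 206 mm.
- Sizing its top face in the wrist pictures gave 207–210 mm.

I set the rod to 207 mm, so the two tops should be level to about 2 mm. The tool also leaned about 0.8° when I finished, and the bore clearance took that up without contact.

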